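# Change the twist-lock filters of the brake-bleeding station

## Robot

A 6-joint arm with a two-finger parallel gripper is mounted at the origin on the work surface. World frame = base frame: x ahead of the robot, y to its left, z up, the work surface at z = 0. Lengths are in mm, angles in rad, forces in N, time in s.
With the tool pointing down it reaches from about 275 to 1000 mm from the base axis. Payload 8.4 kg.
Tool frame: the origin (TCP) lies midway between the tips of the shut fingers; the grasp point (between the pads) lies 19 mm behind it; z points along the fingers, y is the line along which they close (so a half turn about z gives the same grasp; the last joint's range is limited). The gripper opens to 85 mm and grips with 20 to 120 N. Pads are 22 mm wide; open, the fingers measure 114 mm over their backs; the gripper's body (76 mm by 85 mm) begins 54 mm behind the grasp point. The pads swing forward as they close: fully open they stand 13 mm farther back than shut.
Start: joints at [1.306, 0.353, 1.633, -0, 1.155, -0.002], TCP at [162.364, 603.544, 231.281] pointing down, gripper open.
Joint ranges: [-2.63, 2.63], [-0.92, 2.1], [0.06, 2.66], [-1.3, 4.44], [0, 2.69], [-3.02, 3.02]. Speed limits (rad/s): [2.22, 2.22, 2.79, 3.14, 3.14, 3.14].

## Interface

Orientations are given as [roll, pitch, yaw] about the fixed x, y, z axes, in that order (R = Rz(yaw) Ry(pitch) Rx(roll)).
In Python, from rig import * gives the robot as it stands.
- The arm moves only by the shell command python3 -m jog 'ROWS' [FORCE]. ROWS is JSON, a list of rows, each an object of numbers: "x", "y", "z": the shift along the tool's x, y, z in cm; "spin": the turn about the tool's z in rad; "grip": the closure, from 0 (fully open) to 1 (shut). In form: [{"x": .., "y": .., "z": .., "spin": .., "grip": ..}, ...]. A call has 1 to 20 rows; each row shifts and turns the commanded pose from where the row before left it, along the tool's axes as they then stand; what a row does not reach is not made up. A row lasts 1/12 s, in which the tool goes at most 41.7 mm and 7.16 degrees, less where a joint would pass 70% of its speed; a pose out of reach is approached as far as the arm can. A call with a gripper value outside its range is refused whole. The fingers move at their own pace and stop on an object; FORCE is the grip in N (left out, the last holds). Time passes only in rows, so rows that do not move let the fingers close. It gives the time, the measured TCP pose, the force, the opening and the grip force at its end, in the units of the state.
- sense(): the state, without advancing time (a new reading comes with each control period).
- grab_frame(name): name is "scene" or "top" or "wrist"; returns a dict with "pixels" (384x512x3 uint8, blue, green, red), "camera_matrix" (3x3 intrinsics, pixels), "k1" (the pictures are not rectified: a ray, as slopes to the right and down, at radius r is drawn at 1 + k1 r^2 times it, then the intrinsics apply), "rvec" (rotation vector, rad) and "tvec" (3), from world to camera coordinates, as OpenCV has them; the wrist camera has in their place "T_tool_cam" (4x4, takes a point from camera to tool coordinates, whose origin is the TCP and whose axes are the flange's). Camera axes: x right, y down, z forward; pixel columns grow to the right and rows downward; lengths in mm; the calibration is good to about 2 mm. A picture is of the moment at which its call begins: read the wrist's pose just before it. There is no depth.
- sign_off(): hands the job in; it is judged then, once.
The state is a dict: "clock": time; "qpos": joint angles; "qvel": joint speeds; "joint_efforts": joint torques, N m; "eef_pos": TCP position; "tcp_rot": TCP orientation; "contact_force": force on the tool from outside, world axes, zero at the start; "wrist_torque": the same for the moment, N m; "opening": opening from 0.0 (shut) to 1.0 (fully open); "grasp_force": force on a finger pad.
Only numpy, scipy, OpenCV 4.12 (cv2) and the standard library are available. Lean on these libraries where they do the work, as an engineer would, in place of code of your own. Each camera call takes 0.05 s, during which the arm holds its last target. There are 200 camera calls.

## Task

Change the filters of the brake-bleeding station: first swing the yellow-tipped valve lever fully off, away from the ports; then unlock each spent cartridge (red grip) and put it in the yellow scrap bin, and lock a fresh green cartridge from the bench into every port that has none: push it in against the spring, turn it a quarter turn clockwise, let it rise into its seat and let go. A green cartridge that is already fitted stays where it is, and a fresh one left over stays standing on the bench. When all three ports hold a locked green cartridge and the spent ones are in the bin, swing the lever fully on again; leave the can, the caliper and the wrench alone.

Things in the scene. Friction and masses are not known exactly. Their poses are not given: they have to be found in the camera images.
- station: fixed filter station, blue and aluminium block 380 (its y) x 110 (its x) x 70 mm high, three ports facing up 130 mm apart along y; a valve lever on a low foot before its -x side. Origin under its centre on the bench, z up. At the start each port holds a spent cartridge, a good one or nothing. A port's orange pad stands on a spring: about 6 N at first, 11 N fully pressed.
- port_a (a point): +y port: centre of its mouth in the station's top face, station axes. All ports alike: round hole about 50 mm with a slot through it, 19 mm wide, 76 mm long, along station x, white strokes at its ends. With its grip bar along the slot a cartridge enters and rests on the sprung pad with its origin 8 mm below the mouth.
- port_b (a point): middle port: centre of its mouth. To lock: push until the origin is 23 to 26 mm below the mouth (at 26 the flange meets the top face), keep it pressed and turn a quarter turn clockwise seen from above to a stop (it cannot turn farther, the other way, or less deep), let it rise: seated, the origin is 16 mm below, flange 10 mm above the face, grip bar along station y.
- port_c (a point): -y port: centre of its mouth. To unlock: push the cartridge in until its origin is 23 to 26 mm below the mouth, keep it pressed and turn a quarter turn anticlockwise seen from above to the stop (grip bar along station x), then lift it out, 30 mm and more.
- spent1: spent cartridge, red grip bar, otherwise as fresh1; at the start locked in a port. May be absent.
- spent2: spent cartridge, red grip bar, otherwise as fresh1; at the start locked in a port. May be absent; one or both of the spent ones are there.
- good: good cartridge, green grip bar, as fresh1; locked in one of the ports from the start, to be left alone. May be absent.
- fresh1: fresh cartridge, 0.2 kg: green grip bar 60 (own x) x 20 (own y) mm, 36 to 74 mm above the origin; black flange 76 mm across, 26 to 36 mm up; heavy brass core 44 mm across, 0 to 26 mm, with two steel lugs along own x (in line with the bar), 34 mm out from the axis, 12 wide, 10 high. Origin: axis, underside; z up. Half a turn fits the same. Stands on the bench at the left.
- fresh2: fresh cartridge, as fresh1, also standing on the bench at the robot's left.
- fresh3: fresh cartridge, as fresh1, also standing on the bench at the robot's left. Two or three of the fresh ones are needed.
- scrap: yellow open scrap bin fixed to the bench, outside 220 (its x) by 180 (its y) by 60 mm high, walls and floor 5 mm. Origin under its centre.
- valve (a joint): valve lever, rad: 0 = off, leaning 0.5 rad from upright away from the ports (station -x); 1.0 = fully on, leaning 0.5 rad towards the ports (station +x). Starts at or near on. Turns about an axis along station y, stays where it is left; light (under 2 N at the tip).
- valve_tip (a point): centre of the 26 mm yellow ball at the lever's tip, 80 mm from the lever's pivot; the pivot is 32 mm above the bench, at 115 mm along -x and 65 mm along -y from the station's origin. Can be pushed either way with a fingertip.
- can: bystander: white and red aerosol can, 66 mm across, 190 mm tall, origin under its centre.
- caliper: bystander: aluminium brake caliper 100 x 80 x 57 mm, origin near the centre of its underside.
- wrench: bystander: steel wrench 190 mm long lying flat, its length along its own x.
Not all that is in view belongs to the job. What is shaped like the spent2 but turquoise is not meant.

How it is judged (in metres and radians):
On the way, in this order (a step that is already met when the one before it is completed fails the run):
1. the valve lever is swung off before any cartridge is taken out or put in (value of joint valve below 0.2 rad and distance of each of spent1, spent2, good from where it was at the start of the episode below 0.01 m and height (world z) of each of fresh1, fresh2, fresh3 below 0.03 m), for 0.2 s.
2. the spent cartridges are in the scrap bin and every port holds a green cartridge locked in its seat (x of spent1 in the frame of scrap between -0.11 and 0.11 m and y of spent1 in the frame of scrap between -0.09 and 0.09 m and height (world z) of each of spent1, spent2 below 0.06 m and x of spent2 in the frame of scrap between -0.11 and 0.11 m and y of spent2 in the frame of scrap between -0.09 and 0.09 m and ((horizontal distance between good and port_a below 0.007 m and z of good in the frame of port_a between -0.02 and -0.012 m and angle between the x axis of good and the y axis of port_a, either way round below 0.25 rad and angle between good's own z axis and vertical below 0.08 rad) or (horizontal distance between good and port_b below 0.007 m and z of good in the frame of port_b between -0.02 and -0.012 m and angle between the x axis of good and the y axis of port_b, either way round below 0.25 rad and angle between good's own z axis and vertical below 0.08 rad) or (horizontal distance between good and port_c below 0.007 m and z of good in the frame of port_c between -0.02 and -0.012 m and angle between the x axis of good and the y axis of port_c, either way round below 0.25 rad and angle between good's own z axis and vertical below 0.08 rad)) and ((horizontal distance between fresh1 and port_a below 0.007 m and z of fresh1 in the frame of port_a between -0.02 and -0.012 m and angle between the x axis of fresh1 and the y axis of port_a, either way round below 0.25 rad and angle between fresh1's own z axis and vertical below 0.08 rad) or (horizontal distance between fresh2 and port_a below 0.007 m and z of fresh2 in the frame of port_a between -0.02 and -0.012 m and angle between the x axis of fresh2 and the y axis of port_a, either way round below 0.25 rad and angle between fresh2's own z axis and vertical below 0.08 rad) or (horizontal distance between fresh3 and port_a below 0.007 m and z of fresh3 in the frame of port_a between -0.02 and -0.012 m and angle between the x axis of fresh3 and the y axis of port_a, either way round below 0.25 rad and angle between fresh3's own z axis and vertical below 0.08 rad) or (horizontal distance between good and port_a below 0.007 m and z of good in the frame of port_a between -0.02 and -0.012 m and angle between the x axis of good and the y axis of port_a, either way round below 0.25 rad and angle between good's own z axis and vertical below 0.08 rad)) and ((horizontal distance between fresh1 and port_b below 0.007 m and z of fresh1 in the frame of port_b between -0.02 and -0.012 m and angle between the x axis of fresh1 and the y axis of port_b, either way round below 0.25 rad and angle between fresh1's own z axis and vertical below 0.08 rad) or (horizontal distance between fresh2 and port_b below 0.007 m and z of fresh2 in the frame of port_b between -0.02 and -0.012 m and angle between the x axis of fresh2 and the y axis of port_b, either way round below 0.25 rad and angle between fresh2's own z axis and vertical below 0.08 rad) or (horizontal distance between fresh3 and port_b below 0.007 m and z of fresh3 in the frame of port_b between -0.02 and -0.012 m and angle between the x axis of fresh3 and the y axis of port_b, either way round below 0.25 rad and angle between fresh3's own z axis and vertical below 0.08 rad) or (horizontal distance between good and port_b below 0.007 m and z of good in the frame of port_b between -0.02 and -0.012 m and angle between the x axis of good and the y axis of port_b, either way round below 0.25 rad and angle between good's own z axis and vertical below 0.08 rad)) and ((horizontal distance between fresh1 and port_c below 0.007 m and z of fresh1 in the frame of port_c between -0.02 and -0.012 m and angle between the x axis of fresh1 and the y axis of port_c, either way round below 0.25 rad and angle between fresh1's own z axis and vertical below 0.08 rad) or (horizontal distance between fresh2 and port_c below 0.007 m and z of fresh2 in the frame of port_c between -0.02 and -0.012 m and angle between the x axis of fresh2 and the y axis of port_c, either way round below 0.25 rad and angle between fresh2's own z axis and vertical below 0.08 rad) or (horizontal distance between fresh3 and port_c below 0.007 m and z of fresh3 in the frame of port_c between -0.02 and -0.012 m and angle between the x axis of fresh3 and the y axis of port_c, either way round below 0.25 rad and angle between fresh3's own z axis and vertical below 0.08 rad) or (horizontal distance between good and port_c below 0.007 m and z of good in the frame of port_c between -0.02 and -0.012 m and angle between the x axis of good and the y axis of port_c, either way round below 0.25 rad and angle between good's own z axis and vertical below 0.08 rad)) and (((horizontal distance between fresh1 and port_a below 0.007 m and z of fresh1 in the frame of port_a between -0.02 and -0.012 m and angle between the x axis of fresh1 and the y axis of port_a, either way round below 0.25 rad and angle between fresh1's own z axis and vertical below 0.08 rad) or (horizontal distance between fresh1 and port_b below 0.007 m and z of fresh1 in the frame of port_b between -0.02 and -0.012 m and angle between the x axis of fresh1 and the y axis of port_b, either way round below 0.25 rad and angle between fresh1's own z axis and vertical below 0.08 rad) or (horizontal distance between fresh1 and port_c below 0.007 m and z of fresh1 in the frame of port_c between -0.02 and -0.012 m and angle between the x axis of fresh1 and the y axis of port_c, either way round below 0.25 rad and angle between fresh1's own z axis and vertical below 0.08 rad)) or (height (world z) of fresh1 below 0.004 m and angle between fresh1's own z axis and vertical below 0.1 rad)) and (((horizontal distance between fresh2 and port_a below 0.007 m and z of fresh2 in the frame of port_a between -0.02 and -0.012 m and angle between the x axis of fresh2 and the y axis of port_a, either way round below 0.25 rad and angle between fresh2's own z axis and vertical below 0.08 rad) or (horizontal distance between fresh2 and port_b below 0.007 m and z of fresh2 in the frame of port_b between -0.02 and -0.012 m and angle between the x axis of fresh2 and the y axis of port_b, either way round below 0.25 rad and angle between fresh2's own z axis and vertical below 0.08 rad) or (horizontal distance between fresh2 and port_c below 0.007 m and z of fresh2 in the frame of port_c between -0.02 and -0.012 m and angle between the x axis of fresh2 and the y axis of port_c, either way round below 0.25 rad and angle between fresh2's own z axis and vertical below 0.08 rad)) or (height (world z) of fresh2 below 0.004 m and angle between fresh2's own z axis and vertical below 0.1 rad)) and (((horizontal distance between fresh3 and port_a below 0.007 m and z of fresh3 in the frame of port_a between -0.02 and -0.012 m and angle between the x axis of fresh3 and the y axis of port_a, either way round below 0.25 rad and angle between fresh3's own z axis and vertical below 0.08 rad) or (horizontal distance between fresh3 and port_b below 0.007 m and z of fresh3 in the frame of port_b between -0.02 and -0.012 m and angle between the x axis of fresh3 and the y axis of port_b, either way round below 0.25 rad and angle between fresh3's own z axis and vertical below 0.08 rad) or (horizontal distance between fresh3 and port_c below 0.007 m and z of fresh3 in the frame of port_c between -0.02 and -0.012 m and angle between the x axis of fresh3 and the y axis of port_c, either way round below 0.25 rad and angle between fresh3's own z axis and vertical below 0.08 rad)) or (height (world z) of fresh3 below 0.004 m and angle between fresh3's own z axis and vertical below 0.1 rad))), for 0.2 s.
3. the valve lever is swung fully on (value of joint valve above 0.8 rad), for 0.2 s.
At the end, for the whole second after the job is handed in: All three ports hold a locked green cartridge (axis within 7 mm, origin 12 to 20 mm below the mouth, grip bar across the slot within 0.25 rad, tilt under 0.08 rad), a spare stands on the bench, spent ones in the bin, valve beyond 0.8 rad, all at rest (all of step 2 and linear speed of each of fresh1, fresh2, fresh3, spent1, spent2 below 0.02 m/s and value of joint valve above 0.8 rad); the robot touches nothing.
It fails at once if the good cartridge is taken out or shifted more than 20 mm (distance of good from where it was at the start of the episode above 0.02 m).
It fails at once if the can is moved more than 30 mm (distance of can from where it was at the start of the episode above 0.03 m).
It fails at once if the caliper is moved more than 30 mm (distance of caliper from where it was at the start of the episode above 0.03 m).
It fails at once if the wrench is moved more than 30 mm (distance of wrench from where it was at the start of the episode above 0.03 m).
Of spent1, spent2, good only 2 to 3 are there at a start; the rules pass over those that are not, and their reading is None.
At some moment in a run one of fresh1, fresh2, fresh3 may be knocked a few centimetres aside while the robot is not near it.
It also fails if it takes over 210 s, if anything falls off the work surface, if the arm or the gripper's body presses on something with over 40 N, if the wrist force passes 120 N, or if a joint passes its speed limit or range.

## Working session

There is one attempt and no reset: what is moved stays moved. The work goes in short steps, Python scripts to look and compute and a shell command to move; the robot and the scene stay as the last step left them, time stands still between calls to the robot, and variables do not carry over. Pictures are saved under pics/ and viewed, at most 14 in all, crops included, and the job is handed in when it is done.

```bash
ls; mkdir -p pics; python3 - <<'E'
from rig import *
import cv2,numpy as np
s=sense();print(s)
a=grab_frame("scene");b=grab_frame("top")
for n,f in(("scene",a),("top",b)):
    cv2.imwrite(f"pics/{n}0.png",f["pixels"]); print(n,f["camera_matrix"],f["k1"],f["rvec"],f["tvec"])
w=grab_frame("wrist");print(w["camera_matrix"],w["k1"],w["T_tool_cam"])
cv2.imwrite("pics/wrist0.png",w["pixels"])
E
```

```text
pics
{'clock': 0.0, 'qpos': array([ 1.30562922e+00,  3.53666550e-01,  1.63417218e+00, -1.81183490e-05,
        1.15518409e+00, -2.38070140e-03]), 'qvel': array([-0.00015283, -0.00093717,  0.00023009, -0.00022087,  0.00133995,
        0.00036626]), 'joint_efforts': array([ 5.81016120e-04, -6.05258131e+01, -3.42063439e+01,  6.94703772e-05,
        9.51899390e-03,  7.01110253e-05]), 'eef_pos': array([162.22190095, 603.06802007, 230.53390702]), 'tcp_rot': array([-3.14016245e+00,  1.31605867e-05,  2.87881359e+00]), 'contact_force': array([ 0.64868531,  0.85843531, -0.19053139]), 'wrist_torque': array([-0.03257775,  0.05114939, -0.01005164]), 'grasp_force': 0.0, 'opening': 0.9960103802982381}
scene [[442.04863012   0.         261.12464314]
 [  0.         442.04863012 198.70433935]
 [  0.           0.           1.        ]] -0.07273087949428414 [ 0.83155276  2.7537366  -0.79093215] [ 439.96888427 -220.20709803 1419.57478502]
top [[490.0762396    0.         253.65516322]
 [  0.         490.0762396  195.03537113]
 [  0.           0.           1.        ]] -0.2172684677483934 [ 2.19864753 -2.16879191  0.07080524] [   1.30783285  548.86524485 1237.22947731]
[[319.81154664   0.         256.85073352]
 [  0.         319.81154664 195.51679276]
 [  0.           0.           1.        ]] -0.05722280513888257 [[ 2.28308303e-04 -9.57040125e-01 -2.89955421e-01  7.36893850e+01]
 [ 9.99999974e-01  2.18342163e-04  6.67208957e-05  7.24114503e-01]
 [-5.45080588e-07 -2.89955429e-01  9.57040150e-01 -1.42405717e+02]
 [ 0.00000000e+00  0.00000000e+00  0.00000000e+00  1.00000000e+00]]
```

View pics/top0.png

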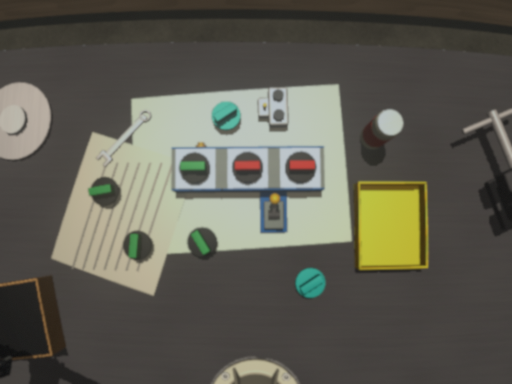

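View pics/scene0.png

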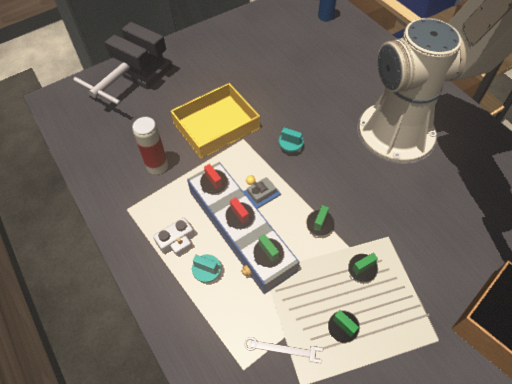

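Top view (up = +x, left = +y): the station spans (173–323, 147–190). Port a (193,166) holds a green cartridge, which is the good one. Ports b (247,166) and c (302,165) hold red ones. The fresh cartridges are at (102,189), (137,245) and (202,242), the lever tip at (275,199) and the bin at (391,226). The turquoise pieces at (226,116) and (310,283) are decoys.

```bash
cat > h.py <<'E'
from rig import *
import cv2,numpy as np
from scipy.spatial.transform import Rotation as R
def camera(name):
    s=sense(); f=grab_frame(name)
    if name=="wrist":
        T=np.eye(4);T[:3,:3]=R.from_euler('xyz',s["tcp_rot"]).as_matrix();T[:3,3]=s["eef_pos"]
        f["T"]=np.linalg.inv(T@f["T_tool_cam"])
    else:
        f["T"]=np.eye(4);f["T"][:3,:3]=cv2.Rodrigues(np.array(f["rvec"]))[0];f["T"][:3,3]=np.ravel(f["tvec"])
    f["d"]=np.array([f["k1"],0,0,0,0.]);f["s"]=s
    return f
def unproj(f,px,z):
    px=np.array(px,float).reshape(-1,1,2)
    r=cv2.undistortPoints(px,f["camera_matrix"],f["d"]).reshape(-1,2)
    r=np.c_[r,np.ones(len(r))]; W=np.linalg.inv(f["T"]); d=r@W[:3,:3].T; o=W[:3,3]
    return o+d*((z-o[2])/d[:,2])[:,None]
def proj(f,P):
    T=f["T"];return cv2.projectPoints(np.array(P,float).reshape(-1,1,3),cv2.Rodrigues(T[:3,:3])[0],T[:3,3],f["camera_matrix"],f["d"])[0].reshape(-1,2)
RANGES={"green":((45,110,40),(75,255,255)),"red":None,"yellow":((18,140,90),(32,255,255))}
def blobs(f,col,amin=25):
    h=cv2.cvtColor(f["pixels"],cv2.COLOR_BGR2HSV)
    if col=="red": m=cv2.inRange(h,(0,130,60),(8,255,255))|cv2.inRange(h,(172,130,60),(180,255,255))
    else: m=cv2.inRange(h,*RANGES[col])
    n,l,st,c=cv2.connectedComponentsWithStats(m)
    out=[]
    for i in range(1,n):
        if st[i,4]>=amin:
            rect=cv2.minAreaRect(np.argwhere(l==i)[:,::-1].astype(np.float32)); out.append((c[i],st[i,4],rect))
    return out
def bar(f,rect,z):
    b=unproj(f,cv2.boxPoints(rect),z)[:,:2]; e1=b[1]-b[0];e2=b[2]-b[1]
    e=e1 if np.hypot(*e1)>np.hypot(*e2) else e2
    return b.mean(0).round(1),np.degrees(np.arctan2(e[1],e[0])).round(1)%180,np.hypot(*e1).round(),np.hypot(*e2).round()
E
python3 - <<'E'
from h import *
f=camera("top")
for col in("green","red","yellow"):
    for c,a,r in blobs(f,col):
        print(col,c.round(1),a,bar(f,r,70 if col=="green" else 120 if col=="red" else 60))
st=[(173,148),(323,147),(324,190),(173,191)]
print(unproj(f,st,70).round(1))
h=camera("scene")
for col in("green","red","yellow"):
    for c,a,r in blobs(h,col): print("scene",col,c.round(1),a,unproj(h,[c],60).round(0))
cv2.imwrite("pics/crop1.png",cv2.resize(f["pixels"][130:270,80:340],None,fx=3,fy=3,interpolation=cv2.INTER_CUBIC))
E
```

```text
green [191.9 165.6] 122 (array([616.7, 162.6]), np.float64(90.5), np.float64(50.0), np.float64(12.0))
green [ 99.7 189.5] 134 (array([554.1, 397. ]), np.float64(101.5), np.float64(54.0), np.float64(17.0))
green [200.3 242.5] 185 (array([426.8, 138.5]), np.float64(33.099999999999994), np.float64(20.0), np.float64(59.0))
green [133.  245.3] 154 (array([415.9, 306.5]), np.float64(175.2), np.float64(57.0), np.float64(18.0))
red [246.9 165. ] 219 (array([612.9,  25.1]), np.float64(90.7), np.float64(57.0), np.float64(19.0))
red [302.  164.4] 213 (array([ 616. , -105.5]), np.float64(90.9), np.float64(57.0), np.float64(22.0))
yellow [390.3 225.6] 5760 (array([ 474.9, -342.9]), np.float64(0.8000000000000114), np.float64(183.0), np.float64(224.0))
yellow [274.4 198. ] 68 (array([538., -42.]), np.float64(0.5999999999999943), np.float64(20.0), np.float64(22.0))
[[ 660.3  211.6   70. ]
 [ 667.5 -162.5   70. ]
 [ 560.1 -165.1   70. ]
 [ 552.6  208.5   70. ]]
scene green [321.6 214.1] 101 [[422. 135.  60.]]
scene green [365.4 260.9] 153 [[414. 305.  60.]]
scene green [346.7 322.3] 237 [[553. 401.  60.]]
scene red [150.3 155. ] 313 [[ 718. -303.   60.]]
scene red [211.8 174. ] 184 [[ 602. -143.   60.]]
scene red [238.7 207.4] 179 [[597.  -6.  60.]]
scene yellow [215.2 119.5] 3921 [[ 489. -316.   60.]]
scene yellow [250.2 179.8] 37 [[522. -65.  60.]]
```

View pics/crop1.png

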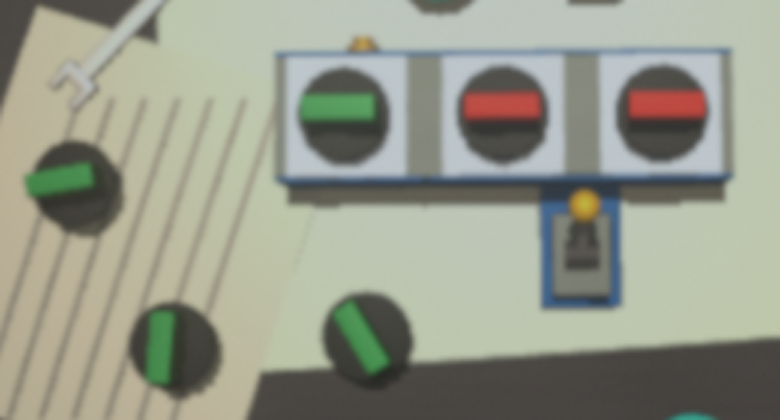

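The crop confirms it: three fresh greens standing on the bench (crop 60,180; 160,345; 360,340), good one in port a, reds in b and c, lever on at (583,205). First I'll spin the tool and move above the station to look from close by.

```bash
python3 -m jog '[{"spin":0.117},{"spin":0.117},{"spin":0.117},{"spin":0.117},{"spin":0.117},{"spin":0.117},{"spin":0.117},{"spin":0.117},{"spin":0.117},{"spin":0.117},{"spin":0.117,"grip":1}]' 40 && python3 -m jog '[{"x":-3,"y":2.05},{"x":-3,"y":2.05},{"x":-3,"y":2.05},{"x":-3,"y":2.05},{"x":-3,"y":2.05},{"x":-3,"y":2.05},{"x":-3,"y":2.05},{"x":-3,"y":2.05},{"x":-3,"y":2.05},{"x":-3,"y":2.05},{"x":-3,"y":2.05},{"x":-3,"y":2.05},{"x":-3,"y":2.05},{"x":-3,"y":2.05},{"x":-3,"y":2.05},{"x":-3,"y":2.05},{"x":-3,"y":2.05},{"x":-3,"y":2.05},{"x":-3,"y":2.05},{"x":-3,"y":2.05}]'; python3 -m jog '[{},{}]'
python3 - <<'E'
from h import *
f=camera("wrist");s=f["s"];print(s["eef_pos"],s["tcp_rot"],s["qpos"])
cv2.imwrite("pics/w1.png",f["pixels"])
for col in("green","red","yellow"):
    for c,a,r in blobs(f,col): print(col,c.round(1),a,bar(f,r,128 if col!="yellow" else 102))
np.save("f.npy",f,allow_pickle=True)
E
```

```text
[162.28449203 603.3386285  230.93184918] [-3.14091411e+00  1.86662168e-06  2.87884935e+00] [ 1.30563889e+00  3.53334349e-01  1.63372724e+00 -3.83079485e-06
  1.15520961e+00 -2.41258557e-03]schema error: expected keys x, y, z, spin, grip
schema error: expected keys x, y, z, spin, grip
```

View pics/w1.png

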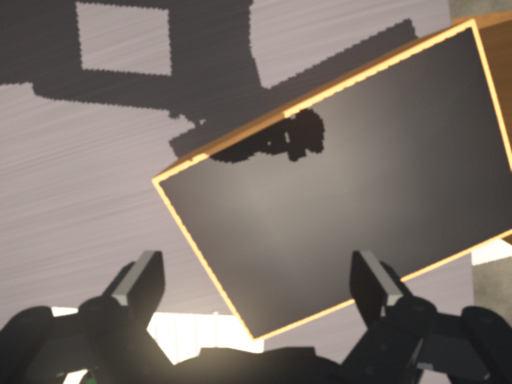

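The moves were refused because every key is required, so the wrist picture only shows the tray under the start pose, with the fingertips at (160,260) and (355,260). I'll send them again with all keys.

```bash
python3 -m jog '[{"x":0,"y":0,"z":0,"spin":0.117,"grip":1},{"x":0,"y":0,"z":0,"spin":0.117,"grip":1},{"x":0,"y":0,"z":0,"spin":0.117,"grip":1},{"x":0,"y":0,"z":0,"spin":0.117,"grip":1},{"x":0,"y":0,"z":0,"spin":0.117,"grip":1},{"x":0,"y":0,"z":0,"spin":0.117,"grip":1},{"x":0,"y":0,"z":0,"spin":0.117,"grip":1},{"x":0,"y":0,"z":0,"spin":0.117,"grip":1},{"x":0,"y":0,"z":0,"spin":0.117,"grip":1},{"x":0,"y":0,"z":0,"spin":0.117,"grip":1},{"x":0,"y":0,"z":0,"spin":0.117,"grip":1}]' 40 && python3 -m jog '[{"x":-3,"y":2.05,"z":0,"spin":0,"grip":1},{"x":-3,"y":2.05,"z":0,"spin":0,"grip":1},{"x":-3,"y":2.05,"z":0,"spin":0,"grip":1},{"x":-3,"y":2.05,"z":0,"spin":0,"grip":1},{"x":-3,"y":2.05,"z":0,"spin":0,"grip":1},{"x":-3,"y":2.05,"z":0,"spin":0,"grip":1},{"x":-3,"y":2.05,"z":0,"spin":0,"grip":1},{"x":-3,"y":2.05,"z":0,"spin":0,"grip":1},{"x":-3,"y":2.05,"z":0,"spin":0,"grip":1},{"x":-3,"y":2.05,"z":0,"spin":0,"grip":1},{"x":-3,"y":2.05,"z":0,"spin":0,"grip":1},{"x":-3,"y":2.05,"z":0,"spin":0,"grip":1},{"x":-3,"y":2.05,"z":0,"spin":0,"grip":1},{"x":-3,"y":2.05,"z":0,"spin":0,"grip":1},{"x":-3,"y":2.05,"z":0,"spin":0,"grip":1},{"x":-3,"y":2.05,"z":0,"spin":0,"grip":1},{"x":-3,"y":2.05,"z":0,"spin":0,"grip":1},{"x":-3,"y":2.05,"z":0,"spin":0,"grip":1},{"x":-3,"y":2.05,"z":0,"spin":0,"grip":1},{"x":0,"y":0,"z":0,"spin":0,"grip":1}]'
python3 - <<'E'
from h import *
f=camera("wrist");s=f["s"];print(s["eef_pos"],s["tcp_rot"],s["qpos"])
cv2.imwrite("pics/w2.png",f["pixels"])
for col in("green","red","yellow"):
    for c,a,r in blobs(f,col): print(col,c.round(1),a,bar(f,r,128 if col!="yellow" else 102))
E
```

```text
clock: 1.22
eef_pos: [162.3, 603.5, 231.2]
tcp_rot: [-3.142, 0.0, 1.586]
contact_force: [0.4, -0.6, 0.2]
opening: -0.003
grasp_force: 0.0
clock: 2.88
eef_pos: [567.1, 37.3, 231.5]
tcp_rot: [3.139, 0.002, 1.589]
contact_force: [-0.7, 0.5, 0.1]
opening: 0.0
grasp_force: 0.0
[567.11008642  37.27437322 231.45739422] [3.13903026e+00 1.75543222e-03 1.58886001e+00] [ 0.0641217   0.26394977  1.75825231 -0.00208238  1.11691257  0.04696649]
green [318.1  37.4] 2361 (array([608.2, 153.5]), np.float64(89.6), np.float64(53.0), np.float64(23.0))
green [109.   63.7] 2300 (array([457.5, 134.7]), np.float64(32.5), np.float64(54.0), np.float64(24.0))
red [310.8 205.1] 1854 (array([611.3,  28.5]), np.float64(89.9), np.float64(60.0), np.float64(23.0))
yellow [370.3  63.4] 74 (array([657.1, 141.5]), np.float64(96.1), np.float64(4.0), np.float64(11.0))
yellow [446.4 223.1] 50 (array([745.7,   5.5]), np.float64(0.7), np.float64(7.0), np.float64(6.0))
yellow [218.2 264.1] 373 (array([531.7, -39.8]), np.float64(78.4), np.float64(28.0), np.float64(16.0))
```

View pics/w2.png

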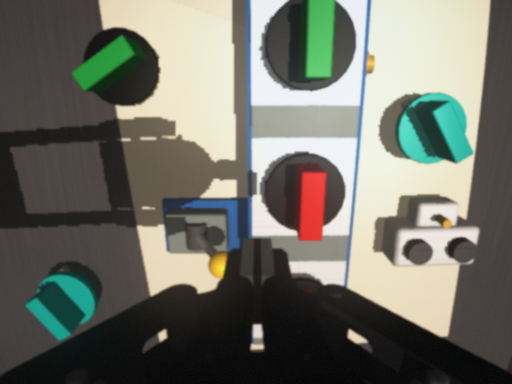

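The wrist view shows the good cartridge's flange centred near (309,43), red b's flange near (304,192), the lever ball at (218,264) and the decoy turquoise pieces at (60,305) and (435,130). The station edges run along columns 249 and 358–370.

```bash
python3 - <<'E'
from h import *
f=camera("wrist")
print(unproj(f,[(249,5),(250,150),(370,5),(358,150),(348,240)],70).round(1))
g=f["pixels"].max(2)
for cx,cy,r0 in((309,43,58),(304,192,52)):
    m=np.zeros_like(g);cv2.circle(m,(cx,cy),r0,255,-1)
    k=((g<75)&(m>0)).astype(np.uint8)  # black flange
    b=(cv2.cvtColor(f["pixels"],cv2.COLOR_BGR2HSV)[...,1]>150)&(m>0)
    cs=max(cv2.findContours((k|b.astype(np.uint8)),0,1)[0],key=cv2.contourArea)
    h=cv2.convexHull(cs).reshape(-1,2).astype(float)
    w=unproj(f,h,88)[:,:2]
    (c,rad)=cv2.minEnclosingCircle(w.astype(np.float32));A=np.c_[2*w,np.ones(len(w))];s=np.linalg.lstsq(A,(w**2).sum(1),rcond=None)[0]
    print(c,rad,s[:2],np.sqrt(s[2]+s[0]**2+s[1]**2))
# hole corners of bar top predicted
E
```

```text
[[556.4 191.9  70. ]
 [558.8  66.9  70. ]
 [660.5 195.   70. ]
 [662.1  69.   70. ]
 [661.9 -25.   70. ]]
(607.7342529296875, 157.65170288085938) 37.12544631958008 [607.11065339 157.56023162] 35.464627848128906
(613.6932373046875, 22.44068145751953) 43.7069091796875 [611.56485935  24.02879008] 38.32518883282215
```

```bash
python3 -m jog '[{"x":-4,"y":0.5,"z":0,"spin":0,"grip":1},{"x":-4,"y":0.5,"z":0,"spin":0,"grip":1},{"x":0,"y":0,"z":3,"spin":0,"grip":1},{"x":0,"y":0,"z":3,"spin":0,"grip":1},{"x":0,"y":0,"z":3,"spin":0,"grip":1},{"x":0,"y":0,"z":3,"spin":0,"grip":1},{"x":0,"y":0,"z":1.9,"spin":0,"grip":1},{"x":0,"y":0,"z":0,"spin":0,"grip":1},{"x":0,"y":0,"z":0,"spin":0,"grip":1}]' && python3 -m jog '[{"x":0,"y":-1,"z":0,"spin":0,"grip":1},{"x":0,"y":-1,"z":0,"spin":0,"grip":1},{"x":0,"y":-1,"z":0,"spin":0,"grip":1},{"x":0,"y":-1,"z":0,"spin":0,"grip":1},{"x":0,"y":-1,"z":0,"spin":0,"grip":1},{"x":0,"y":-1,"z":0,"spin":0,"grip":1},{"x":0,"y":-1,"z":0,"spin":0,"grip":1},{"x":0,"y":-1,"z":0,"spin":0,"grip":1},{"x":0,"y":-0.7,"z":0,"spin":0,"grip":1},{"x":0,"y":0,"z":0,"spin":0,"grip":1},{"x":0,"y":0,"z":0,"spin":0,"grip":1}]'
```

```text
clock: 3.73
eef_pos: [574.4, -36.9, 91.9]
tcp_rot: [-3.139, -0.0, 1.593]
contact_force: [1.0, -0.2, 0.4]
opening: -0.003
grasp_force: 0.0
clock: 4.65
eef_pos: [488.1, -39.8, 92.4]
tcp_rot: [-3.141, 0.0, 1.592]
contact_force: [0.1, -0.5, -0.5]
opening: -0.001
grasp_force: 0.0
```

```bash
python3 -m jog '[{"x":0,"y":-0.3,"z":0,"spin":0,"grip":1},{"x":0,"y":0,"z":0,"spin":0,"grip":1},{"x":0,"y":0,"z":0,"spin":0,"grip":1}]'; python3 - <<'E'
from h import *
for n in("scene","wrist","top"):
    f=camera(n)
    for c,a,r in blobs(f,"yellow",15): print(n,c.round(1),a)
    piv=np.array([497,-43,32.])
    for v in(0,.2,.5,1): print(v,proj(f,piv+[80*np.sin(v-.5),0,80*np.cos(v-.5)]).round(1))
E
```

```text
clock: 4.9
eef_pos: [486.4, -39.9, 92.5]
tcp_rot: [3.14, 0.0, 1.592]
contact_force: [3.4, 0.0, -0.4]
opening: -0.006
grasp_force: 2.0
scene [212.9 119.5] 3689
scene [274.  167.3] 27
0 [[273.4 166.3]]
0.2 [[269.1 167.3]]
0.5 [[261.9 170.5]]
1 [[250.1 179. ]]
wrist [199.2 266.5] 1747
0 [[196.6 270.8]]
0.2 [[226.8 278.6]]
0.5 [[279.8 283.9]]
1 [[359.3 273.4]]
top [390.3 225.6] 5757
0 [[274.7 230.6]]
0.2 [[274.9 224.4]]
0.5 [[275.1 214.4]]
1 [[275.1 198.5]]
```

The lever is fully off: the scene camera's ball position matches the prediction for v = 0. Next is the red cartridge in port b.

```bash
python3 -m jog '[{"x":0,"y":1.2,"z":0,"spin":0,"grip":1},{"x":0,"y":0,"z":-3.5,"spin":0,"grip":1},{"x":0,"y":0,"z":-3.5,"spin":0,"grip":0},{"x":0,"y":0,"z":-3.5,"spin":0,"grip":0},{"x":0,"y":0,"z":0,"spin":0,"grip":0},{"x":1.55,"y":2.8,"z":0,"spin":0,"grip":0},{"x":1.55,"y":2.8,"z":0,"spin":0,"grip":0},{"x":1.55,"y":2.8,"z":0,"spin":0,"grip":0},{"x":1.55,"y":2.9,"z":0,"spin":0,"grip":0},{"x":0,"y":0,"z":0,"spin":0,"grip":0},{"x":0,"y":0,"z":0,"spin":0,"grip":0}]'; python3 - <<'E'
from h import *
f=camera("wrist");s=f["s"]
print(s["eef_pos"])
for c,a,r in blobs(f,"red"): print(c.round(1),a,bar(f,r,128))
for c,a,r in blobs(f,"green"): print(c.round(1),a,bar(f,r,128))
E
```

```text
clock: 5.97
eef_pos: [609.6, 25.6, 196.3]
tcp_rot: [-3.139, 0.0, 1.593]
contact_force: [-1.4, 0.0, -0.8]
opening: 1.0
grasp_force: 0.0
[609.59195441  25.60620493 196.29171432]
[261.4 203.4] 2330 (array([613. ,  28.7]), np.float64(90.7), np.float64(59.0), np.float64(21.0))
[260.5 327.2] 1233 (array([615.4, -72.8]), np.float64(90.8), np.float64(50.0), np.float64(20.0))
[262.2  26.5] 1813 (array([610.6, 142.2]), np.float64(92.2), np.float64(20.0), np.float64(30.0))
[37.5 40.7] 2287 (array([470.1, 134.7]), np.float64(21.2), np.float64(58.0), np.float64(23.0))
```

```bash
python3 -m jog '[{"x":0,"y":0.2,"z":2,"spin":0,"grip":0},{"x":0,"y":0,"z":2.5,"spin":0,"grip":0},{"x":0,"y":0,"z":2.5,"spin":0,"grip":0},{"x":0,"y":0,"z":2,"spin":0,"grip":0},{"x":0,"y":0,"z":1,"spin":0,"grip":0},{"x":0,"y":0,"z":0,"spin":0,"grip":1},{"x":0,"y":0,"z":0,"spin":0,"grip":1},{"x":0,"y":0,"z":0,"spin":0,"grip":1},{"x":0,"y":0,"z":0,"spin":0,"grip":1},{"x":0,"y":0,"z":0,"spin":0,"grip":1},{"x":0,"y":0,"z":0,"spin":0,"grip":1},{"x":0,"y":0,"z":0,"spin":0,"grip":1},{"x":0,"y":0,"z":0,"spin":0,"grip":1}]' 80
```

```text
clock: 7.1
eef_pos: [611.9, 24.9, 98.4]
tcp_rot: [3.14, 0.0, 1.592]
contact_force: [-1.0, -0.2, 5.2]
opening: 0.225
grasp_force: 80.9
```

```bash
python3 -m jog '[{"x":0,"y":0,"z":0.3,"spin":0,"grip":1},{"x":0,"y":0,"z":0.3,"spin":0,"grip":1},{"x":0,"y":0,"z":0.25,"spin":0,"grip":1},{"x":0,"y":0,"z":0,"spin":0,"grip":1},{"x":0,"y":0,"z":0,"spin":0,"grip":1}]' 80
```

```text
clock: 7.52
eef_pos: [611.9, 24.9, 89.9]
tcp_rot: [3.14, 0.0, 1.592]
contact_force: [-0.9, -0.1, 7.8]
opening: 0.222
grasp_force: 81.4
```

```bash
python3 -m jog '[{"x":0,"y":0,"z":0.05,"spin":-0.12,"grip":1},{"x":0,"y":0,"z":0,"spin":-0.12,"grip":1},{"x":0,"y":0,"z":0,"spin":-0.12,"grip":1},{"x":0,"y":0,"z":0,"spin":-0.12,"grip":1}]' 80; python3 -c "
from rig import *
print(sense()['wrist_torque'])"
```

```text
clock: 7.85
eef_pos: [612.2, 25.1, 89.7]
tcp_rot: [3.139, 0.001, 2.078]
contact_force: [0.4, 0.8, 7.8]
opening: 0.221
grasp_force: 81.3
[ 0.15208754  0.18679708 -0.03076459]
```

Turning freely. I'll finish the quarter turn and lift.

```bash
python3 -m jog '[{"x":0,"y":0,"z":0,"spin":-0.12,"grip":1},{"x":0,"y":0,"z":0,"spin":-0.12,"grip":1},{"x":0,"y":0,"z":0,"spin":-0.12,"grip":1},{"x":0,"y":0,"z":0,"spin":-0.12,"grip":1},{"x":0,"y":0,"z":0,"spin":-0.12,"grip":1},{"x":0,"y":0,"z":0,"spin":-0.12,"grip":1},{"x":0,"y":0,"z":0,"spin":-0.12,"grip":1},{"x":0,"y":0,"z":0,"spin":-0.12,"grip":1},{"x":0,"y":0,"z":0,"spin":-0.11,"grip":1},{"x":0,"y":0,"z":0,"spin":0,"grip":1}]' 80;  python3 -c "
from rig import *
print(sense()['wrist_torque'])"; python3 -m jog '[{"x":0,"y":0,"z":-0.5,"spin":0,"grip":1},{"x":0,"y":0,"z":-1,"spin":0,"grip":1},{"x":0,"y":0,"z":-1,"spin":0,"grip":1},{"x":0,"y":0,"z":0,"spin":0,"grip":1},{"x":0,"y":0,"z":0,"spin":0,"grip":1}]' 80
```

```text
clock: 8.68
eef_pos: [612.1, 25.1, 89.7]
tcp_rot: [3.141, 0.002, -3.134]
contact_force: [-0.2, 0.9, 8.8]
opening: 0.219
grasp_force: 81.3
[0.11441683 0.07139508 0.02016052]
clock: 9.1
eef_pos: [610.9, 24.8, 113.7]
tcp_rot: [-3.142, 0.0, -3.141]
contact_force: [0.0, -0.3, -2.2]
opening: 0.215
grasp_force: 79.8
```

```bash
python3 -m jog '[{"x":0,"y":0,"z":-2.7,"spin":0,"grip":1},{"x":0,"y":0,"z":-2.7,"spin":0,"grip":1},{"x":0,"y":0,"z":-2.7,"spin":0,"grip":1},{"x":0.72,"y":-3.07,"z":0,"spin":0,"grip":1},{"x":0.72,"y":-3.07,"z":0,"spin":0,"grip":1},{"x":0.72,"y":-3.07,"z":0,"spin":0,"grip":1},{"x":0.72,"y":-3.07,"z":0,"spin":0,"grip":1},{"x":0.72,"y":-3.07,"z":0,"spin":0,"grip":1},{"x":0.72,"y":-3.07,"z":0,"spin":0,"grip":1},{"x":0.72,"y":-3.07,"z":0,"spin":0,"grip":1},{"x":0.72,"y":-3.07,"z":0,"spin":0,"grip":1},{"x":0.72,"y":-3.07,"z":0,"spin":0,"grip":1},{"x":0.72,"y":-3.07,"z":0,"spin":0,"grip":1},{"x":0.72,"y":-3.07,"z":0,"spin":0,"grip":1},{"x":0.72,"y":-3.07,"z":0,"spin":0,"grip":1},{"x":0,"y":0,"z":3,"spin":0,"grip":1},{"x":0,"y":0,"z":3,"spin":0,"grip":1},{"x":0,"y":0,"z":3,"spin":0,"grip":1},{"x":0,"y":0,"z":0,"spin":0,"grip":1}]'; python3 - <<'E'
from h import *
f=camera("wrist");print(f["s"]["eef_pos"]);cv2.imwrite("pics/w3.png",f["pixels"])
f=camera("top")
for p in blobs(f,"yellow",500): print(bar(f,p[2],60))
print(proj(f,f["s"]["eef_pos"]))
E
```

```text
clock: 10.68
eef_pos: [520.4, -341.2, 97.7]
tcp_rot: [3.136, -0.009, 3.141]
contact_force: [-2.5, 1.4, -3.3]
opening: 0.218
grasp_force: 79.7
[ 520.37566252 -341.21195131   97.7439472 ]
(array([ 475.3, -324.7]), np.float64(0.0), np.float64(149.0), np.float64(223.0))
[[397.22260369 205.67240339]]
```

View pics/w3.png

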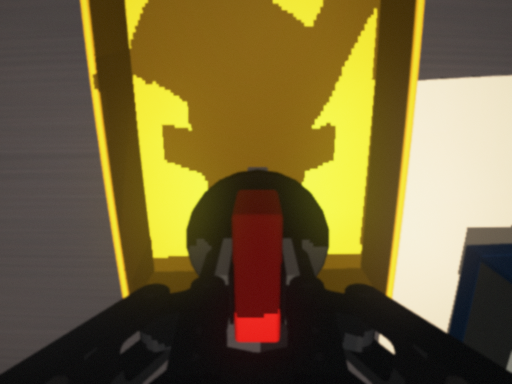

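The red cartridge hangs centred over the yellow bin (258,270), with both side walls clear at columns 110 and 405. I'll lower it and let go.

```bash
python3 -m jog '[{"x":0,"y":0,"z":2,"spin":0,"grip":1},{"x":0,"y":0,"z":2,"spin":0,"grip":1},{"x":0,"y":0,"z":0.3,"spin":0,"grip":1},{"x":0,"y":0,"z":0,"spin":0,"grip":1},{"x":0,"y":0,"z":0,"spin":0,"grip":0},{"x":0,"y":0,"z":0,"spin":0,"grip":0},{"x":0,"y":0,"z":0,"spin":0,"grip":0},{"x":0,"y":0,"z":0,"spin":0,"grip":0},{"x":0,"y":0,"z":-2,"spin":0,"grip":0},{"x":0,"y":0,"z":-3.5,"spin":0,"grip":0},{"x":0,"y":0,"z":-3.5,"spin":0,"grip":0},{"x":0,"y":0,"z":-3.5,"spin":0,"grip":0},{"x":0,"y":0,"z":-2,"spin":0,"grip":0},{"x":0,"y":0,"z":0,"spin":0,"grip":0}]'; python3 - <<'E'
from h import *
f=camera("wrist")
for p in blobs(f,"red",300): print(p[0],p[1],bar(f,p[2],79))
E
```

```text
clock: 11.95
eef_pos: [527.3, -345.2, 212.5]
tcp_rot: [-3.137, 0.008, -3.141]
contact_force: [0.9, -0.6, -0.1]
opening: 1.002
grasp_force: 0.0
[258.97196262 180.64198418] 1391 (array([ 524.4, -343.5]), np.float64(178.5), np.float64(58.0), np.float64(20.0))
[503.21041667 284.79375   ] 480 (array([637.3, -96.2]), np.float64(15.4), np.float64(28.0), np.float64(48.0))
```

```bash
python3 -m jog '[{"x":-1.09,"y":3,"z":0,"spin":0,"grip":0},{"x":-1.09,"y":3,"z":0,"spin":0,"grip":0},{"x":-1.09,"y":3,"z":0,"spin":0,"grip":0},{"x":-1.09,"y":3,"z":0,"spin":0,"grip":0},{"x":-1.09,"y":3,"z":0,"spin":0,"grip":0},{"x":-1.09,"y":3,"z":0,"spin":0,"grip":0},{"x":-1.09,"y":3,"z":0,"spin":0,"grip":0},{"x":-1.07,"y":3,"z":0,"spin":0,"grip":0}]' && python3 -m jog '[{"x":0,"y":0,"z":0,"spin":0.119,"grip":0},{"x":0,"y":0,"z":0,"spin":0.119,"grip":0},{"x":0,"y":0,"z":0,"spin":0.119,"grip":0},{"x":0,"y":0,"z":0,"spin":0.119,"grip":0},{"x":0,"y":0,"z":0,"spin":0.119,"grip":0},{"x":0,"y":0,"z":0,"spin":0.119,"grip":0},{"x":0,"y":0,"z":0,"spin":0.119,"grip":0},{"x":0,"y":0,"z":0,"spin":0.119,"grip":0},{"x":0,"y":0,"z":0,"spin":0.119,"grip":0},{"x":0,"y":0,"z":0,"spin":0.119,"grip":0},{"x":0,"y":0,"z":0,"spin":0.119,"grip":0},{"x":0,"y":0,"z":0,"spin":0.119,"grip":0},{"x":0,"y":0,"z":0,"spin":0.119,"grip":0},{"x":0,"y":0,"z":0,"spin":0,"grip":0},{"x":0,"y":0,"z":0,"spin":0,"grip":0}]'; python3 - <<'E'
from h import *
f=camera("wrist")
for p in blobs(f,"red",300): print(p[0],p[1],bar(f,p[2],128))
print(f["s"]["qpos"])
cv2.imwrite("pics/w4.png",f["pixels"])
E
```

```text
clock: 12.67
eef_pos: [611.3, -101.9, 205.0]
tcp_rot: [3.141, -0.002, -3.141]
contact_force: [0.3, -1.4, 0.7]
opening: 0.999
grasp_force: 0.0
clock: 13.92
eef_pos: [611.1, -103.5, 205.3]
tcp_rot: [-3.14, -0.0, 1.599]
contact_force: [0.5, 0.0, -0.6]
opening: 1.001
grasp_force: 0.0
[262.50551471 200.92738971] 2176 (array([ 615.5, -101. ]), np.float64(92.7), np.float64(20.0), np.float64(60.0))
[-1.70117290e-01  3.70799029e-01  1.66883281e+00 -1.55251907e-05
  1.10359419e+00 -1.97848620e-01]
```

View pics/w4.png

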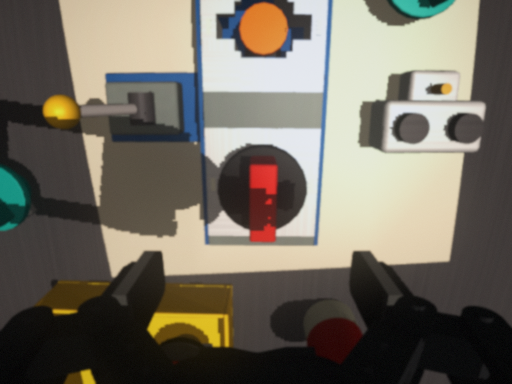

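This view shows port b empty with its orange pad at (263,27), the slot along x, the lever off with its ball at (60,110), and red c's flange centred at (262,187). I'll measure the pad and flange.

```bash
python3 - <<'E'
from h import *
f=camera("wrist");im=f["pixels"]
h=cv2.cvtColor(im,cv2.COLOR_BGR2HSV)
m=cv2.inRange(h,(8,150,120),(18,255,255));m[60:]=0
n,l,s,c=cv2.connectedComponentsWithStats(m);i=1+np.argmax(s[1:,4]);print(c[i],s[i],unproj(f,[c[i]],62))
print(unproj(f,[(262,187),(217,187),(307,187),(262,144),(262,231)],90).round(1))
print(unproj(f,[(203,200),(322,200),(200,30),(330,30),(206,244),(317,244)],70).round(1))
E
```

```text
[262.97283702  28.13028169] [ 239    2   49   53 1988] [[612.78992129  27.55346828  62.        ]]
[[ 615.7  -99.5   90. ]
 [ 578.1 -100.6   90. ]
 [ 653.4  -98.4   90. ]
 [ 614.6  -63.7   90. ]
 [ 617.1 -139.3   90. ]]
[[ 562.7 -118.8   70. ]
 [ 671.4 -115.7   70. ]
 [ 562.6   23.4   70. ]
 [ 666.2   26.5   70. ]
 [ 564.6 -162.9   70. ]
 [ 670.6 -159.8   70. ]]
```

```bash
python3 -m jog '[{"x":0,"y":0.35,"z":2.5,"spin":0,"grip":0},{"x":0,"y":0,"z":2.5,"spin":0,"grip":0},{"x":0,"y":0,"z":2.5,"spin":0,"grip":0},{"x":0,"y":0,"z":2,"spin":0,"grip":0},{"x":0,"y":0,"z":1.2,"spin":0,"grip":0},{"x":0,"y":0,"z":0,"spin":0,"grip":0},{"x":0,"y":0,"z":0,"spin":0,"grip":1},{"x":0,"y":0,"z":0,"spin":0,"grip":1},{"x":0,"y":0,"z":0,"spin":0,"grip":1},{"x":0,"y":0,"z":0,"spin":0,"grip":1},{"x":0,"y":0,"z":0,"spin":0,"grip":1},{"x":0,"y":0,"z":0,"spin":0,"grip":1},{"x":0,"y":0,"z":0,"spin":0,"grip":1}]' 80 && python3 -m jog '[{"x":0,"y":0,"z":0.3,"spin":0,"grip":1},{"x":0,"y":0,"z":0.3,"spin":0,"grip":1},{"x":0,"y":0,"z":0.25,"spin":0,"grip":1},{"x":0,"y":0,"z":0,"spin":0,"grip":1},{"x":0,"y":0,"z":0,"spin":0,"grip":1}]' 80
```

```text
clock: 15.1
eef_pos: [615.6, -103.6, 100.2]
tcp_rot: [3.141, 0.0, 1.595]
contact_force: [-2.2, 0.2, 6.6]
opening: 0.218
grasp_force: 80.8
clock: 15.52
eef_pos: [615.7, -103.6, 91.8]
tcp_rot: [3.141, 0.0, 1.595]
contact_force: [-1.3, 0.3, 8.3]
opening: 0.22
grasp_force: 81.2
```

```bash
python3 -m jog '[{"x":0,"y":0,"z":0.05,"spin":-0.12,"grip":1},{"x":0,"y":0,"z":0,"spin":-0.12,"grip":1},{"x":0,"y":0,"z":0,"spin":-0.12,"grip":1},{"x":0,"y":0,"z":0,"spin":-0.12,"grip":1},{"x":0,"y":0,"z":0,"spin":0,"grip":1}]' 80 && python3 -c "
from rig import *
print(sense()['wrist_torque'])"
```

```text
clock: 15.93
eef_pos: [616.6, -103.7, 91.8]
tcp_rot: [3.139, 0.002, 2.083]
contact_force: [-0.3, 0.0, 7.9]
opening: 0.221
grasp_force: 81.2
[0.1003632  0.00668514 0.06142756]
```

```bash
python3 -m jog '[{"x":0,"y":0,"z":0,"spin":-0.12,"grip":1},{"x":0,"y":0,"z":0,"spin":-0.12,"grip":1},{"x":0,"y":0,"z":0,"spin":-0.12,"grip":1},{"x":0,"y":0,"z":0,"spin":-0.12,"grip":1},{"x":0,"y":0,"z":0,"spin":-0.12,"grip":1},{"x":0,"y":0,"z":0,"spin":-0.12,"grip":1},{"x":0,"y":0,"z":0,"spin":-0.12,"grip":1},{"x":0,"y":0,"z":0,"spin":-0.12,"grip":1},{"x":0,"y":0,"z":0,"spin":-0.11,"grip":1},{"x":0,"y":0,"z":0,"spin":0,"grip":1}]' 80;  python3 -c "
from rig import *
print(sense()['wrist_torque'])"; python3 -m jog '[{"x":0,"y":0,"z":-0.5,"spin":0,"grip":1},{"x":0,"y":0,"z":-1,"spin":0,"grip":1},{"x":0,"y":0,"z":-1,"spin":0,"grip":1},{"x":0,"y":0,"z":0,"spin":0,"grip":1},{"x":0,"y":0,"z":0,"spin":0,"grip":1}]' 80
```

```text
clock: 16.77
eef_pos: [616.7, -103.6, 91.8]
tcp_rot: [-3.141, 0.003, -3.131]
contact_force: [-0.5, -0.2, 8.4]
opening: 0.217
grasp_force: 81.2
[0.07607265 0.05400126 0.04402602]
clock: 17.18
eef_pos: [615.1, -103.5, 115.7]
tcp_rot: [-3.142, 0.0, -3.138]
contact_force: [0.1, -0.4, -1.4]
opening: 0.222
grasp_force: 79.7
```

```bash
python3 -m jog '[{"x":0,"y":0,"z":-2.7,"spin":0,"grip":1},{"x":0,"y":0,"z":-2.7,"spin":0,"grip":1},{"x":0,"y":0,"z":-2.7,"spin":0,"grip":1},{"x":1.9,"y":-2.4,"z":0,"spin":0,"grip":1},{"x":1.9,"y":-2.4,"z":0,"spin":0,"grip":1},{"x":1.9,"y":-2.4,"z":0,"spin":0,"grip":1},{"x":1.9,"y":-2.4,"z":0,"spin":0,"grip":1},{"x":1.9,"y":-2.4,"z":0,"spin":0,"grip":1},{"x":1.9,"y":-2.4,"z":0,"spin":0,"grip":1},{"x":1.9,"y":-2.4,"z":0,"spin":0,"grip":1},{"x":1.9,"y":-2.4,"z":0,"spin":0,"grip":1},{"x":1.9,"y":-2.4,"z":0,"spin":0,"grip":1},{"x":1.9,"y":-2.4,"z":0,"spin":0,"grip":1},{"x":0,"y":0,"z":3,"spin":0,"grip":1},{"x":0,"y":0,"z":3,"spin":0,"grip":1},{"x":0,"y":0,"z":3,"spin":0,"grip":1},{"x":0,"y":0,"z":0,"spin":0,"grip":1},{"x":0,"y":0,"z":0,"spin":0,"grip":1}]'
```

```text
clock: 18.68
eef_pos: [424.5, -343.0, 104.8]
tcp_rot: [3.138, -0.004, -3.139]
contact_force: [0.1, -0.5, -0.7]
opening: 0.222
grasp_force: 79.7
```

```bash
python3 -m jog '[{"x":0,"y":0,"z":2.5,"spin":0,"grip":1},{"x":0,"y":0,"z":2.2,"spin":0,"grip":1},{"x":0,"y":0,"z":0,"spin":0,"grip":1},{"x":0,"y":0,"z":0,"spin":0,"grip":0},{"x":0,"y":0,"z":0,"spin":0,"grip":0},{"x":0,"y":0,"z":0,"spin":0,"grip":0},{"x":0,"y":0,"z":0,"spin":0,"grip":0},{"x":0,"y":0,"z":-2,"spin":0,"grip":0},{"x":0,"y":0,"z":-3.5,"spin":0,"grip":0},{"x":0,"y":0,"z":-3.5,"spin":0,"grip":0},{"x":0,"y":0,"z":-3.5,"spin":0,"grip":0},{"x":0,"y":0,"z":-2,"spin":0,"grip":0},{"x":0,"y":0,"z":0,"spin":0,"grip":0}]'; python3 - <<'E'
from h import *
f=camera("wrist")
for p in blobs(f,"red",300): print(p[0],p[1],bar(f,p[2],79))
f=camera("top")
for p in blobs(f,"green"): print(p[0],p[1],bar(f,p[2],70))
E
```

```text
clock: 19.77
eef_pos: [428.4, -346.0, 210.4]
tcp_rot: [-3.136, 0.007, -3.138]
contact_force: [0.3, -0.4, 1.2]
opening: 1.0
grasp_force: 0.0
[261.08388521 180.53642384] 1359 (array([ 425.4, -343. ]), np.float64(1.0), np.float64(20.0), np.float64(58.0))
[259.2335958  277.32370954] 1143 (array([ 523.6, -343.8]), np.float64(1.0), np.float64(21.0), np.float64(59.0))
[191.98347107 165.59504132] 121 (array([616.7, 161.4]), np.float64(90.6), np.float64(13.0), np.float64(53.0))
[ 99.84057971 189.46376812] 138 (array([554.3, 397.1]), np.float64(101.5), np.float64(54.0), np.float64(17.0))
[121.36912752 237.2147651 ] 149 (array([436., 337.]), np.float64(177.8), np.float64(56.0), np.float64(17.0))
[200.23913043 242.38043478] 184 (array([427. , 138.9]), np.float64(33.900000000000006), np.float64(20.0), np.float64(59.0))
```

A knock has moved the middle fresh cartridge to about (436,337). Both spent ones stand in the bin. Next, the fresh one at (427,139).

```bash
python3 -m jog '[{"x":0,"y":3.7,"z":0,"spin":0,"grip":0},{"x":0,"y":3.7,"z":0,"spin":0,"grip":0},{"x":0,"y":3.7,"z":0,"spin":0,"grip":0},{"x":0,"y":3.7,"z":0,"spin":0,"grip":0},{"x":0,"y":3.7,"z":0,"spin":0,"grip":0},{"x":0,"y":3.7,"z":0,"spin":0,"grip":0},{"x":0,"y":3.7,"z":0,"spin":0,"grip":0},{"x":0,"y":3.7,"z":0,"spin":0,"grip":0},{"x":0,"y":3.7,"z":0,"spin":0,"grip":0},{"x":0,"y":3.7,"z":0,"spin":0,"grip":0},{"x":0,"y":3.7,"z":0,"spin":0,"grip":0},{"x":0,"y":3.7,"z":0,"spin":0,"grip":0},{"x":0,"y":3.7,"z":0,"spin":0,"grip":0},{"x":0,"y":0,"z":0,"spin":-0.117,"grip":0},{"x":0,"y":0,"z":0,"spin":-0.117,"grip":0},{"x":0,"y":0,"z":0,"spin":-0.117,"grip":0},{"x":0,"y":0,"z":0,"spin":-0.117,"grip":0},{"x":0,"y":0,"z":0,"spin":-0.117,"grip":0},{"x":0,"y":0,"z":0,"spin":0,"grip":0}]'; cat > near.py <<'E'
from h import *
import sys
col=sys.argv[1];z=float(sys.argv[2])
f=camera("wrist");s=f["s"];yaw=s["tcp_rot"][2];p=s["eef_pos"]
print("tcp",p.round(1),"yaw",round(np.degrees(yaw),1),"q6",s["qpos"][5].round(2))
for c,a,r in blobs(f,col,300):
    b=bar(f,r,z);d=b[0]-p[:2]
    print(c.round(),a,b,"tool dx,dy cm",((d@[np.cos(yaw),np.sin(yaw)])/10).round(2),((d@[np.sin(yaw),-np.cos(yaw)])/10).round(2),"spin",np.radians((np.degrees(yaw)-b[1]+90)%180-90).round(3))
E
python3 near.py green 74
```

```text
clock: 21.45
eef_pos: [423.5, 136.7, 203.1]
tcp_rot: [3.141, -0.002, -2.548]
contact_force: [-0.4, -0.1, -0.1]
opening: 1.002
grasp_force: 0.0
tcp [423.5 136.7 203.1] yaw -146.0 q6 -1.86
[258. 189.] 1363 (array([426.2, 140.7]), np.float64(32.19999999999999), np.float64(59.0), np.float64(19.0)) tool dx,dy cm -0.44 0.18 spin 0.032
[421. 284.] 727 (array([415.8, 325.3]), np.float64(80.9), np.float64(25.0), np.float64(44.0)) tool dx,dy cm -9.91 16.06 spin -0.818
```

```bash
python3 -m jog '[{"x":-0.7,"y":0.15,"z":3,"spin":0.02,"grip":0},{"x":0,"y":0,"z":3.5,"spin":0,"grip":0},{"x":0,"y":0,"z":3.5,"spin":0,"grip":0},{"x":0,"y":0,"z":3,"spin":0,"grip":0},{"x":0,"y":0,"z":2,"spin":0,"grip":0},{"x":0,"y":0,"z":0.6,"spin":0,"grip":0},{"x":0,"y":0,"z":0,"spin":0,"grip":0},{"x":0,"y":0,"z":0,"spin":0,"grip":1},{"x":0,"y":0,"z":0,"spin":0,"grip":1},{"x":0,"y":0,"z":0,"spin":0,"grip":1},{"x":0,"y":0,"z":0,"spin":0,"grip":1},{"x":0,"y":0,"z":0,"spin":0,"grip":1},{"x":0,"y":0,"z":0,"spin":0,"grip":1},{"x":0,"y":0,"z":0,"spin":0,"grip":1}]' 80; python3 - <<'E'
from h import *
f=camera("wrist");cv2.imwrite("pics/w5.png",f["pixels"])
E
```

```text
clock: 22.67
eef_pos: [430.1, 142.2, 49.2]
tcp_rot: [-3.141, 0.001, -2.574]
contact_force: [-2.0, -0.2, 10.3]
opening: 0.217
grasp_force: 78.7
```

View pics/w5.png

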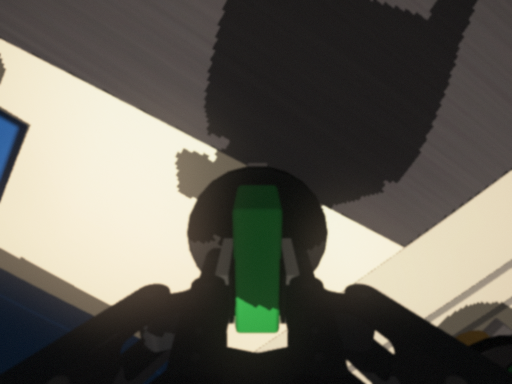

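```bash
python3 - <<'E'
from h import *
f=camera("wrist")
Ti=np.linalg.inv(f["T_tool_cam"]);K=f["camera_matrix"]
def row(P):
    f["T"]=Ti; return proj(f,[P])[0]
from scipy.optimize import brentq
for n,h,rb,rm,rt in(("red",44.5,342,212,190),("green",49.2,331,208,186)):
    for lab,x0,zz,r in(("-x top",-30,74,rb),("+x top",30,74,rm),("+x bottom",30,36,rt)):
        print(n,lab,brentq(lambda e:row((x0+e,0,h-zz))[1]-r,-40,40))
E
```

```text
red -x top 2.5081987262337906
red +x top 2.562388752278377
red +x bottom 0.33127374311104596
green -x top 4.428487401984508
green +x top 2.521168312774747
green +x bottom 1.0904128637605008
```

```bash
python3 -m jog '[{"x":0,"y":0,"z":-2,"spin":0,"grip":1},{"x":0,"y":0,"z":-3,"spin":0,"grip":1},{"x":0,"y":0,"z":-3,"spin":0,"grip":1},{"x":0,"y":0,"z":-3,"spin":0.11,"grip":1},{"x":0,"y":0,"z":-2.6,"spin":0.11,"grip":1},{"x":0,"y":0,"z":0,"spin":0.11,"grip":1},{"x":0,"y":0,"z":0,"spin":0.11,"grip":1},{"x":0,"y":0,"z":0,"spin":0.11,"grip":1},{"x":-2.57,"y":-1.72,"z":0,"spin":0,"grip":1},{"x":-2.57,"y":-1.72,"z":0,"spin":0,"grip":1},{"x":-2.57,"y":-1.72,"z":0,"spin":0,"grip":1},{"x":-2.57,"y":-1.72,"z":0,"spin":0,"grip":1},{"x":-2.57,"y":-1.72,"z":0,"spin":0,"grip":1},{"x":-2.57,"y":-1.72,"z":0,"spin":0,"grip":1},{"x":-2.57,"y":-1.72,"z":0,"spin":0,"grip":1},{"x":0,"y":0,"z":0,"spin":0,"grip":1},{"x":0,"y":0,"z":0,"spin":0,"grip":1},{"x":0,"y":0,"z":0,"spin":0,"grip":1}]'
```

```text
clock: 24.27
eef_pos: [610.6, 25.0, 183.7]
tcp_rot: [3.141, -0.002, -3.124]
contact_force: [-0.0, -0.2, -2.5]
opening: 0.216
grasp_force: 79.1
```

```bash
python3 -m jog '[{"x":-0.2,"y":0,"z":2.5,"spin":0,"grip":1},{"x":0,"y":0,"z":2.5,"spin":0,"grip":1},{"x":0,"y":0,"z":1.2,"spin":0,"grip":1},{"x":0,"y":0,"z":0,"spin":0,"grip":1}]'; python3 -m jog '[{"x":0,"y":0,"z":0.3,"spin":0,"grip":1},{"x":0,"y":0,"z":0.3,"spin":0,"grip":1},{"x":0,"y":0,"z":0,"spin":0,"grip":1}]';python3 -m jog '[{"x":0,"y":0,"z":0.3,"spin":0,"grip":1},{"x":0,"y":0,"z":0.3,"spin":0,"grip":1},{"x":0,"y":0,"z":0,"spin":0,"grip":1}]'
```

```text
clock: 24.6
eef_pos: [611.3, 25.5, 120.0]
tcp_rot: [-3.142, -0.004, -3.123]
contact_force: [-0.0, -0.6, -2.0]
opening: 0.219
grasp_force: 79.3
clock: 24.85
eef_pos: [613.6, 25.2, 116.8]
tcp_rot: [3.142, 0.001, -3.123]
contact_force: [-0.3, -0.2, -2.7]
opening: 0.22
grasp_force: 79.3
clock: 25.1
eef_pos: [614.1, 25.2, 110.6]
tcp_rot: [3.141, 0.001, -3.124]
contact_force: [0.9, 2.8, 1.7]
opening: 0.217
grasp_force: 79.6
```

```bash
python3 -m jog '[{"x":0,"y":0,"z":0.3,"spin":0,"grip":1},{"x":0,"y":0,"z":0.3,"spin":0,"grip":1},{"x":0,"y":0,"z":0.2,"spin":0,"grip":1},{"x":0,"y":0,"z":0,"spin":0,"grip":1}]';python3 -m jog '[{"x":0,"y":0,"z":0.3,"spin":0,"grip":1},{"x":0,"y":0,"z":0.3,"spin":0,"grip":1},{"x":0,"y":0,"z":0.2,"spin":0,"grip":1},{"x":0,"y":0,"z":0,"spin":0,"grip":1},{"x":0,"y":0,"z":0,"spin":0,"grip":1}]'
```

```text
clock: 25.43
eef_pos: [614.1, 25.3, 102.8]
tcp_rot: [3.141, 0.001, -3.123]
contact_force: [-0.3, 2.1, 3.7]
opening: 0.212
grasp_force: 79.9
clock: 25.85
eef_pos: [614.2, 25.2, 95.0]
tcp_rot: [3.141, 0.001, -3.124]
contact_force: [-0.9, 3.0, 6.2]
opening: 0.215
grasp_force: 80.3
```

```bash
python3 -m jog '[{"x":0,"y":0,"z":0.1,"spin":0,"grip":1},{"x":0,"y":0,"z":0,"spin":0,"grip":1},{"x":0,"y":0,"z":0,"spin":0.05,"grip":1},{"x":0,"y":0,"z":0,"spin":0.1,"grip":1},{"x":0,"y":0,"z":0,"spin":0.1,"grip":1},{"x":0,"y":0,"z":0,"spin":0,"grip":1}]'; python3 -c "
from rig import *
print(sense()['wrist_torque'])"
```

```text
clock: 26.35
eef_pos: [614.5, 24.8, 94.4]
tcp_rot: [3.141, 0.002, 2.904]
contact_force: [-0.4, -0.6, 7.8]
opening: 0.217
grasp_force: 80.5
[ 0.05564628  0.08581189 -0.04771144]
```

```bash
python3 -m jog '[{"x":0,"y":0,"z":0,"spin":0.12,"grip":1},{"x":0,"y":0,"z":0,"spin":0.12,"grip":1},{"x":0,"y":0,"z":0,"spin":0.12,"grip":1},{"x":0,"y":0,"z":0,"spin":0.12,"grip":1},{"x":0,"y":0,"z":0,"spin":0.12,"grip":1},{"x":0,"y":0,"z":0,"spin":0.12,"grip":1},{"x":0,"y":0,"z":0,"spin":0.12,"grip":1},{"x":0,"y":0,"z":0,"spin":0.12,"grip":1},{"x":0,"y":0,"z":0,"spin":0.12,"grip":1},{"x":0,"y":0,"z":0,"spin":0.12,"grip":1},{"x":0,"y":0,"z":0,"spin":0.12,"grip":1},{"x":0,"y":0,"z":0,"spin":0,"grip":1},{"x":0,"y":0,"z":0,"spin":0,"grip":1}]'; python3 -c "
from rig import *
print(sense()['wrist_torque'])"; python3 -m jog '[{"x":0,"y":0,"z":-0.3,"spin":0,"grip":1},{"x":0,"y":0,"z":-0.3,"spin":0,"grip":1},{"x":0,"y":0,"z":-0.2,"spin":0,"grip":1},{"x":0,"y":0,"z":0,"spin":0,"grip":1},{"x":0,"y":0,"z":0,"spin":0,"grip":1}]'
```

```text
clock: 27.43
eef_pos: [614.5, 24.7, 94.4]
tcp_rot: [3.139, 0.0, 1.589]
contact_force: [-0.4, -0.4, 8.2]
opening: 0.214
grasp_force: 80.5
[-0.11758669  0.16608349 -0.08287719]
clock: 27.85
eef_pos: [614.5, 24.7, 102.4]
tcp_rot: [3.139, 0.0, 1.59]
contact_force: [1.2, -1.2, 6.3]
opening: 0.214
grasp_force: 80.2
```

```bash
python3 -m jog '[{"x":0,"y":0,"z":0,"spin":0,"grip":0},{"x":0,"y":0,"z":0,"spin":0,"grip":0},{"x":0,"y":0,"z":0,"spin":0,"grip":0},{"x":0,"y":0,"z":0,"spin":0,"grip":0},{"x":0,"y":0,"z":-1.5,"spin":0,"grip":0},{"x":0,"y":0,"z":-3.5,"spin":0,"grip":0},{"x":0,"y":0,"z":-3.5,"spin":0,"grip":0},{"x":0,"y":0,"z":-1.5,"spin":0,"grip":0},{"x":0,"y":0,"z":0,"spin":0,"grip":0},{"x":0,"y":0,"z":0,"spin":0,"grip":0}]'; python3 near.py green 128; python3 -c "
from h import *
f=camera('wrist');cv2.imwrite('pics/w6.png',f['pixels'])"
```

```text
clock: 28.68
eef_pos: [613.9, 25.0, 201.9]
tcp_rot: [3.14, 0.0, 1.59]
contact_force: [0.4, -0.5, -1.1]
opening: 0.998
grasp_force: 0.0
tcp [613.9  25.  201.9] yaw 91.1 q6 0.02
[254.  27.] 1780 (array([610.4, 142.5]), np.float64(90.3), np.float64(31.0), np.float64(19.0)) tool dx,dy cm 11.76 -0.12 spin 0.014
[257. 190.] 1614 (array([615. ,  33.9]), np.float64(91.9), np.float64(19.0), np.float64(49.0)) tool dx,dy cm 0.89 0.13 spin -0.014
```

View pics/w6.png

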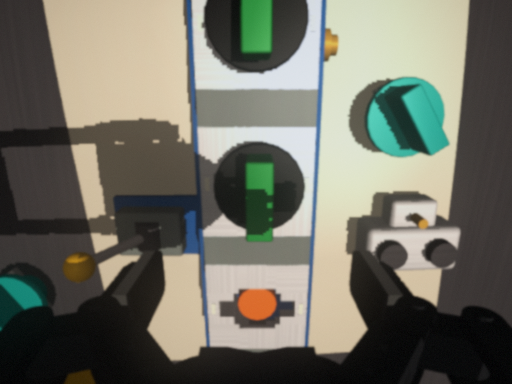

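The fresh cartridge is locked in b (bar along station y at (260,200)), and port c is empty with its pad at (257,305). Next, the knocked fresh one.

```bash
python3 -m jog '[{"x":3.15,"y":-1.72,"z":0,"spin":0,"grip":0},{"x":3.15,"y":-1.72,"z":0,"spin":0,"grip":0},{"x":3.15,"y":-1.72,"z":0,"spin":0,"grip":0},{"x":3.15,"y":-1.72,"z":0,"spin":0,"grip":0},{"x":3.15,"y":-1.72,"z":0,"spin":0,"grip":0},{"x":3.15,"y":-1.72,"z":0,"spin":0,"grip":0},{"x":3.15,"y":-1.72,"z":0,"spin":0,"grip":0},{"x":3.15,"y":-1.72,"z":0,"spin":0,"grip":0},{"x":3.15,"y":-1.72,"z":0,"spin":0,"grip":0},{"x":3.15,"y":-1.72,"z":0,"spin":0,"grip":0}]' && python3 -m jog '[{"x":0,"y":0,"z":0,"spin":-0.117,"grip":0},{"x":0,"y":0,"z":0,"spin":-0.117,"grip":0},{"x":0,"y":0,"z":0,"spin":-0.117,"grip":0},{"x":0,"y":0,"z":0,"spin":-0.117,"grip":0},{"x":0,"y":0,"z":0,"spin":-0.117,"grip":0},{"x":0,"y":0,"z":0,"spin":-0.117,"grip":0},{"x":0,"y":0,"z":0,"spin":-0.117,"grip":0},{"x":0,"y":0,"z":0,"spin":-0.117,"grip":0},{"x":0,"y":0,"z":0,"spin":-0.117,"grip":0},{"x":0,"y":0,"z":0,"spin":-0.117,"grip":0},{"x":0,"y":0,"z":0,"spin":-0.117,"grip":0},{"x":0,"y":0,"z":0,"spin":-0.117,"grip":0},{"x":0,"y":0,"z":0,"spin":-0.117,"grip":0},{"x":0,"y":0,"z":0,"spin":0,"grip":0},{"x":0,"y":0,"z":0,"spin":0,"grip":0}]'; python3 near.py green 74
```

```text
clock: 29.62
eef_pos: [433.6, 337.4, 199.5]
tcp_rot: [-3.139, 0.002, 1.59]
contact_force: [0.6, 0.1, -0.6]
opening: 0.999
grasp_force: 0.0
clock: 30.87
eef_pos: [434.9, 336.2, 199.9]
tcp_rot: [-3.14, -0.002, 3.107]
contact_force: [0.6, -0.3, 0.6]
opening: 0.997
grasp_force: 0.0
tcp [434.9 336.2 199.9] yaw 178.0 q6 -0.88
[259. 186.] 1362 (array([433.9, 338.6]), np.float64(178.7), np.float64(19.0), np.float64(58.0)) tool dx,dy cm 0.11 0.24 spin -0.012
[325. 300.] 984 (array([551.7, 399.2]), np.float64(101.3), np.float64(56.0), np.float64(22.0)) tool dx,dy cm -11.45 6.7 spin 1.339
```

```bash
python3 -m jog '[{"x":-0.1,"y":0.2,"z":3,"spin":-0.01,"grip":0},{"x":0,"y":0,"z":3.5,"spin":0,"grip":0},{"x":0,"y":0,"z":3.5,"spin":0,"grip":0},{"x":0,"y":0,"z":3,"spin":0,"grip":0},{"x":0,"y":0,"z":2,"spin":0,"grip":0},{"x":0,"y":0,"z":0.5,"spin":0,"grip":0},{"x":0,"y":0,"z":0,"spin":0,"grip":0},{"x":0,"y":0,"z":0,"spin":0,"grip":1},{"x":0,"y":0,"z":0,"spin":0,"grip":1},{"x":0,"y":0,"z":0,"spin":0,"grip":1},{"x":0,"y":0,"z":0,"spin":0,"grip":1},{"x":0,"y":0,"z":0,"spin":0,"grip":1},{"x":0,"y":0,"z":0,"spin":0,"grip":1},{"x":0,"y":0,"z":0,"spin":0,"grip":1}]' 80; python3 - <<'E'
from h import *
from scipy.optimize import brentq
f=camera("wrist");h=f["s"]["eef_pos"][2]
m=cv2.inRange(cv2.cvtColor(f["pixels"],cv2.COLOR_BGR2HSV),(45,110,20),(75,255,255))
r=np.where(m[:,250:265].all(1))[0];print(r.min(),r.max())
f["T"]=np.linalg.inv(f["T_tool_cam"])
for x0,z,rr in((-30,74,r.max()),(30,36,r.min())): print(brentq(lambda e:proj(f,[(x0+e,0,h-z)])[0][1]-rr,-40,40))
E
```

```text
clock: 32.08
eef_pos: [437.0, 338.9, 47.2]
tcp_rot: [3.141, 0.001, 3.121]
contact_force: [-0.4, 0.4, 7.0]
opening: 0.22
grasp_force: 78.0
188 336
3.706155497362822
0.900773110732416
```

```bash
python3 -m jog '[{"x":0,"y":0,"z":-2.3,"spin":-0.04,"grip":1},{"x":0,"y":0,"z":-3.5,"spin":0,"grip":1},{"x":0,"y":0,"z":-3.5,"spin":0,"grip":1},{"x":0,"y":0,"z":-3.5,"spin":0,"grip":1},{"x":0,"y":0,"z":-2.5,"spin":0,"grip":1},{"x":-1.32,"y":-3.43,"z":0,"spin":0,"grip":1},{"x":-1.32,"y":-3.43,"z":0,"spin":0,"grip":1},{"x":-1.32,"y":-3.43,"z":0,"spin":0,"grip":1},{"x":-1.32,"y":-3.43,"z":0,"spin":0,"grip":1},{"x":-1.32,"y":-3.43,"z":0,"spin":0,"grip":1},{"x":-1.32,"y":-3.43,"z":0,"spin":0,"grip":1},{"x":-1.32,"y":-3.43,"z":0,"spin":0,"grip":1},{"x":-1.32,"y":-3.43,"z":0,"spin":0,"grip":1},{"x":-1.32,"y":-3.43,"z":0,"spin":0,"grip":1},{"x":-1.32,"y":-3.43,"z":0,"spin":0,"grip":1},{"x":-1.32,"y":-3.43,"z":0,"spin":0,"grip":1},{"x":-1.32,"y":-3.43,"z":0,"spin":0,"grip":1},{"x":-1.32,"y":-3.43,"z":0,"spin":0,"grip":1},{"x":0,"y":0,"z":0,"spin":0,"grip":1},{"x":0,"y":0,"z":0,"spin":0,"grip":1}]'; python3 -m jog '[{"x":0,"y":0,"z":0,"spin":0,"grip":1},{"x":0,"y":0,"z":0,"spin":0,"grip":1}]'
```

```text
clock: 33.8
eef_pos: [616.7, -105.7, 198.8]
tcp_rot: [3.141, -0.001, -3.126]
contact_force: [-1.5, 0.8, -2.0]
opening: 0.22
grasp_force: 79.4
clock: 33.97
eef_pos: [616.1, -102.9, 199.0]
tcp_rot: [3.141, -0.001, -3.122]
contact_force: [0.6, 0.2, -2.2]
opening: 0.218
grasp_force: 79.4
```

```bash
python3 -m jog '[{"x":0,"y":-0.05,"z":2.5,"spin":0,"grip":1},{"x":0,"y":0,"z":2.5,"spin":0,"grip":1},{"x":0,"y":0,"z":2.2,"spin":0,"grip":1},{"x":0,"y":0,"z":0.7,"spin":0,"grip":1},{"x":0,"y":0,"z":0,"spin":0,"grip":1}]'; python3 -m jog '[{"x":0,"y":0,"z":0.3,"spin":0,"grip":1},{"x":0,"y":0,"z":0.3,"spin":0,"grip":1},{"x":0,"y":0,"z":0,"spin":0,"grip":1}]';python3 -m jog '[{"x":0,"y":0,"z":0.3,"spin":0,"grip":1},{"x":0,"y":0,"z":0.3,"spin":0,"grip":1},{"x":0,"y":0,"z":0,"spin":0,"grip":1}]'
```

```text
clock: 34.38
eef_pos: [615.1, -103.0, 118.5]
tcp_rot: [3.141, -0.004, -3.121]
contact_force: [-0.9, -1.3, -2.4]
opening: 0.217
grasp_force: 79.4
clock: 34.63
eef_pos: [617.4, -104.3, 115.1]
tcp_rot: [-3.141, 0.001, -3.122]
contact_force: [-0.0, -0.1, -2.5]
opening: 0.221
grasp_force: 79.4
clock: 34.88
eef_pos: [617.4, -104.3, 108.6]
tcp_rot: [3.141, 0.001, -3.123]
contact_force: [0.9, 1.3, 1.1]
opening: 0.214
grasp_force: 80.0
```

```bash
python3 -m jog '[{"x":0,"y":0,"z":0.3,"spin":0,"grip":1},{"x":0,"y":0,"z":0.3,"spin":0,"grip":1},{"x":0,"y":0,"z":0.3,"spin":0,"grip":1},{"x":0,"y":0,"z":0.3,"spin":0,"grip":1},{"x":0,"y":0,"z":0.3,"spin":0,"grip":1},{"x":0,"y":0,"z":0.15,"spin":0,"grip":1},{"x":0,"y":0,"z":0,"spin":0,"grip":1},{"x":0,"y":0,"z":0,"spin":0,"grip":1}]';python3 -m jog '[{"x":0,"y":0,"z":0,"spin":0.05,"grip":1},{"x":0,"y":0,"z":0,"spin":0.1,"grip":1},{"x":0,"y":0,"z":0,"spin":0.1,"grip":1},{"x":0,"y":0,"z":0,"spin":0,"grip":1}]'; python3 -c "
from rig import *
print(sense()['wrist_torque'])"
```

```text
clock: 35.55
eef_pos: [617.5, -104.3, 92.7]
tcp_rot: [3.142, 0.001, -3.123]
contact_force: [-0.8, 2.2, 6.6]
opening: 0.218
grasp_force: 80.7
clock: 35.88
eef_pos: [617.6, -104.7, 92.9]
tcp_rot: [-3.142, 0.002, 2.905]
contact_force: [-0.9, 0.3, 7.8]
opening: 0.22
grasp_force: 80.8
[ 0.20016175  0.12495851 -0.00441473]
```

```bash
python3 -m jog '[{"x":0,"y":0,"z":0.03,"spin":0.12,"grip":1},{"x":0,"y":0,"z":0,"spin":0.12,"grip":1},{"x":0,"y":0,"z":0,"spin":0.12,"grip":1},{"x":0,"y":0,"z":0,"spin":0.12,"grip":1},{"x":0,"y":0,"z":0,"spin":0.12,"grip":1},{"x":0,"y":0,"z":0,"spin":0.12,"grip":1},{"x":0,"y":0,"z":0,"spin":0.12,"grip":1},{"x":0,"y":0,"z":0,"spin":0.12,"grip":1},{"x":0,"y":0,"z":0,"spin":0.12,"grip":1},{"x":0,"y":0,"z":0,"spin":0.12,"grip":1},{"x":0,"y":0,"z":0,"spin":0.12,"grip":1},{"x":0,"y":0,"z":0,"spin":0,"grip":1},{"x":0,"y":0,"z":0,"spin":0,"grip":1}]'; python3 -c "
from rig import *
print(sense()['wrist_torque'])"; python3 -m jog '[{"x":0,"y":0,"z":-0.3,"spin":0,"grip":1},{"x":0,"y":0,"z":-0.3,"spin":0,"grip":1},{"x":0,"y":0,"z":-0.2,"spin":0,"grip":1},{"x":0,"y":0,"z":0,"spin":0,"grip":1},{"x":0,"y":0,"z":0,"spin":0,"grip":1}]'
```

```text
clock: 36.97
eef_pos: [618.0, -104.8, 92.7]
tcp_rot: [3.139, 0.001, 1.59]
contact_force: [-0.2, 0.2, 7.6]
opening: 0.221
grasp_force: 80.8
[ 0.00840219 -0.03576674 -0.05760014]
clock: 37.38
eef_pos: [618.0, -104.9, 100.7]
tcp_rot: [3.139, 0.001, 1.591]
contact_force: [1.1, 0.0, 5.2]
opening: 0.22
grasp_force: 80.5
```

```bash
python3 -m jog '[{"x":0,"y":0,"z":0,"spin":0,"grip":0},{"x":0,"y":0,"z":0,"spin":0,"grip":0},{"x":0,"y":0,"z":0,"spin":0,"grip":0},{"x":0,"y":0,"z":0,"spin":0,"grip":0},{"x":0,"y":0,"z":-1.5,"spin":0,"grip":0},{"x":0,"y":0,"z":-3.5,"spin":0,"grip":0},{"x":0,"y":0,"z":-3.5,"spin":0,"grip":0},{"x":0,"y":0,"z":-3,"spin":0,"grip":0},{"x":0,"y":0,"z":-3,"spin":0,"grip":0},{"x":0,"y":0,"z":0,"spin":0,"grip":0},{"x":0,"y":0,"z":0,"spin":0,"grip":0}]'; python3 near.py green 128; python3 -c "
from h import *
f=camera('wrist');cv2.imwrite('pics/w7.png',f['pixels'])"
```

```text
clock: 38.3
eef_pos: [617.7, -104.6, 246.4]
tcp_rot: [3.138, 0.001, 1.591]
contact_force: [-0.2, 0.1, -1.3]
opening: 1.003
grasp_force: 0.0
tcp [ 617.7 -104.6  246.4] yaw 91.1 q6 -0.19
[255.  30.] 1682 (array([615.1,  19.2]), np.float64(91.7), np.float64(20.0), np.float64(42.0)) tool dx,dy cm 12.38 -0.02 spin -0.01
[257. 166.] 663 (array([617.9, -84.2]), np.float64(91.7), np.float64(19.0), np.float64(25.0)) tool dx,dy cm 2.04 0.06 spin -0.01
```

View pics/w7.png

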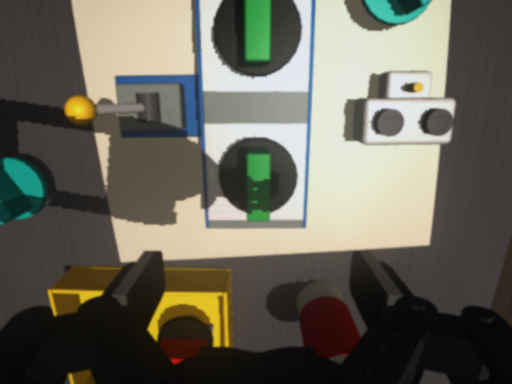

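Port c is green with the bar along y at (258,185). The lever is off at (80,108). Before swinging it on, I'll move clear on the −x side and check seating heights against the good cartridge.

```bash
python3 -m jog '[{"x":1.1,"y":-3.11,"z":0,"spin":0,"grip":1},{"x":1.1,"y":-3.11,"z":0,"spin":0,"grip":1},{"x":1.1,"y":-3.11,"z":0,"spin":0,"grip":1},{"x":1.1,"y":-3.11,"z":0,"spin":0,"grip":1},{"x":1.1,"y":-3.11,"z":0,"spin":0,"grip":1},{"x":1.1,"y":-3.11,"z":0,"spin":0,"grip":1},{"x":0,"y":0,"z":0,"spin":0,"grip":1},{"x":0,"y":0,"z":0,"spin":0,"grip":1}]'; python3 - <<'E'
from h import *
f=camera("scene");g=camera("top")
A=blobs(f,"green");B=blobs(g,"green")
def ray(c,p):
    q=unproj(c,[p],0)[0];W=np.linalg.inv(c["T"])[:3,3];return W,(q-W)/np.linalg.norm(q-W)
for b in B:
    o1,d1=ray(g,b[0])
    for a in A:
        o2,d2=ray(f,a[0]);M=np.c_[d1,-d2];t=np.linalg.lstsq(M,o2-o1,rcond=None)[0]
        p=o1+d1*t[0];q=o2+d2*t[1]
        if np.linalg.norm(p-q)<15: print(b[0].round(),a[0].round(),a[1],b[1],((p+q)/2).round(1),np.linalg.norm(p-q).round(1))
cv2.imwrite("pics/c8.png",cv2.resize(f["pixels"][150:300,170:370],None,fx=4,fy=4,interpolation=cv2.INTER_CUBIC))
E
```

```text
clock: 39.07
eef_pos: [427.0, -41.7, 243.4]
tcp_rot: [-3.139, -0.0, 1.591]
contact_force: [0.6, -0.4, -0.1]
opening: 0.0
grasp_force: 0.0
[100. 189.] [347. 322.] 233 138 [553.9 400.1  61.6] 2.2
```

View pics/c8.png

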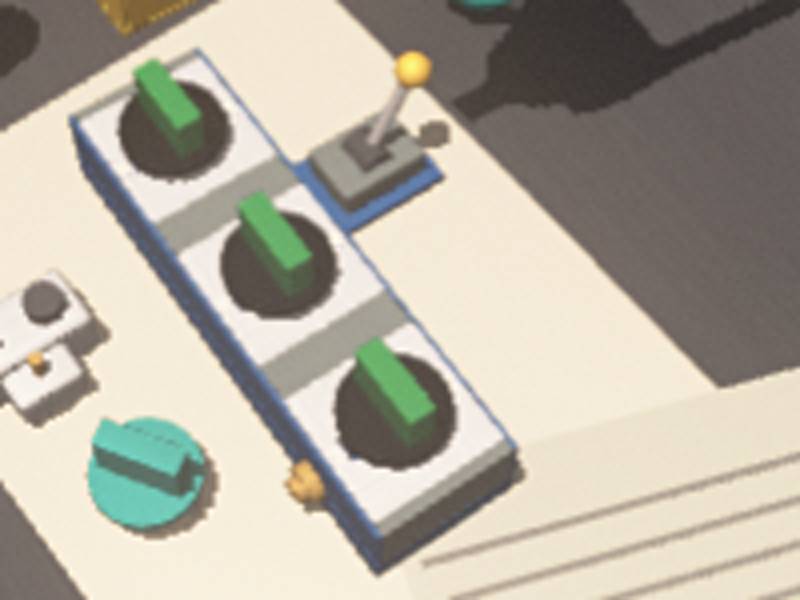

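```bash
python3 - <<'E'
from h import *
f=camera("scene")
h=cv2.cvtColor(f["pixels"],cv2.COLOR_BGR2HSV)
m=cv2.inRange(h,(50,90,40),(75,255,255));n,l,s,c=cv2.connectedComponentsWithStats(m)
for i in range(1,n):
    if s[i,4]>60: print(c[i].round(1),s[i,4],unproj(f,[c[i]],115)[0].round(1))
print(unproj(f,np.array([(435,405),(310,262),(203,123)])/4+[170,150],128).round(1))
E
```

```text
[211.3 173.4] 131 [ 617.  -108.6  115. ]
[238.3 207.6] 147 [613.4  22.7 115. ]
[268.4 245. ] 169 [608.5 153.5 115. ]
[345.5 322.9] 323 [573.6 407.9 115. ]
[[600.9 185.9 128. ]
 [609.9  61.9 128. ]
 [611.7 -65.7 128. ]]
```

All three bars sit at the same height, 131 mm apart in a line, so b and c are seated. Next I swing the lever on.

```bash
python3 -m jog '[{"x":0,"y":-1.5,"z":0,"spin":0,"grip":1},{"x":0,"y":0,"z":3.5,"spin":0,"grip":1},{"x":0,"y":0,"z":3.5,"spin":0,"grip":1},{"x":0,"y":0,"z":3.5,"spin":0,"grip":1},{"x":0,"y":0,"z":3,"spin":0,"grip":1},{"x":0,"y":0,"z":1.6,"spin":0,"grip":1},{"x":0,"y":0,"z":0,"spin":0,"grip":1},{"x":0,"y":0,"z":0,"spin":0,"grip":1}]' && python3 -m jog '[{"x":0,"y":1,"z":0,"spin":0,"grip":1},{"x":0,"y":1,"z":0,"spin":0,"grip":1},{"x":0,"y":1,"z":0,"spin":0,"grip":1},{"x":0,"y":1,"z":0,"spin":0,"grip":1},{"x":0,"y":1,"z":0,"spin":0,"grip":1},{"x":0,"y":1,"z":0,"spin":0,"grip":1},{"x":0,"y":1,"z":0,"spin":0,"grip":1},{"x":0,"y":1,"z":0,"spin":0,"grip":1},{"x":0,"y":1,"z":0,"spin":0,"grip":1},{"x":0,"y":0.5,"z":0,"spin":0,"grip":1},{"x":0,"y":0,"z":0,"spin":0,"grip":1},{"x":0,"y":0,"z":0,"spin":0,"grip":1}]'; python3 - <<'E'
from h import *
for n in("scene","wrist"):
    f=camera(n)
    for c,a,r in blobs(f,"yellow",15): print(n,c.round(1),a)
    for v in(.6,.8,1): print(v,proj(f,np.array([498,-42,32.])+[80*np.sin(v-.5),0,80*np.cos(v-.5)]).round(1))
E
```

```text
clock: 39.88
eef_pos: [414.0, -42.6, 92.7]
tcp_rot: [-3.139, -0.0, 1.59]
contact_force: [0.1, 0.0, -0.3]
opening: 0.0
grasp_force: 0.0
clock: 40.88
eef_pos: [509.0, -40.5, 93.3]
tcp_rot: [-3.141, 0.0, 1.591]
contact_force: [-0.6, 0.5, -0.5]
opening: -0.005
grasp_force: 0.0
scene [207.9 121. ] 2431
scene [249.8 180.7] 22
0.6 [[259.3 172.3]]
0.8 [[254.5 175.6]]
1 [[249.9 179.4]]
wrist [319.4 263.5] 1972
0.6 [[249.8 278.5]]
0.8 [[284.6 275.3]]
1 [[314.6 268.8]]
```

```bash
python3 -m jog '[{"x":0,"y":0.2,"z":0,"spin":0,"grip":1},{"x":0,"y":0,"z":0,"spin":0,"grip":1},{"x":0,"y":-1.5,"z":0,"spin":0,"grip":1},{"x":0,"y":-2.5,"z":0,"spin":0,"grip":1},{"x":0,"y":-2.5,"z":0,"spin":0,"grip":1},{"x":0,"y":0,"z":-3.5,"spin":0,"grip":1},{"x":0,"y":0,"z":-3.5,"spin":0,"grip":1},{"x":0,"y":0,"z":-3.5,"spin":0,"grip":1},{"x":0,"y":0,"z":-3.5,"spin":0,"grip":1},{"x":0,"y":0,"z":-3.5,"spin":0,"grip":1},{"x":0,"y":-2,"z":-2,"spin":0,"grip":1},{"x":0,"y":-2,"z":-2,"spin":0,"grip":1},{"x":0,"y":0,"z":0,"spin":0,"grip":1},{"x":0,"y":0,"z":0,"spin":0,"grip":1},{"x":0,"y":0,"z":0,"spin":0,"grip":1},{"x":0,"y":0,"z":0,"spin":0,"grip":1}]'; python3 - <<'E'
from h import *
f=camera("scene")
for c,a,r in blobs(f,"yellow",15): print(c.round(1),a)
cv2.imwrite("pics/end.png",f["pixels"])
E
```

```text
clock: 42.32
eef_pos: [405.9, -42.5, 307.5]
tcp_rot: [-3.14, -0.0, 1.591]
contact_force: [0.4, -0.9, -0.4]
opening: -0.0
grasp_force: 0.0
[215.3 120.1] 3011
[249.6 180.5] 38
```

View pics/end.png

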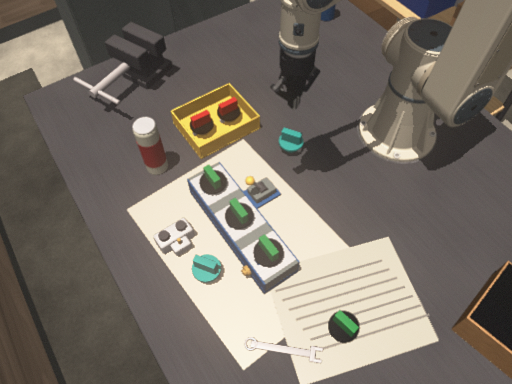

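The picture shows three green cartridges in the ports (212,180; 239,212; 268,248) and both red ones in the bin (201,122; 229,110). The spare stands at (345,325), the lever is on (250,180), and the can, caliper and wrench are where they started.

```bash
python3 -c "
from rig import *
print(sign_off())"
```

```text
the job is handed in; nothing more can be done
None
```

Job handed in at about 42 s (the judge gave no verdict back): valve off, both spent cartridges in the bin, fresh ones locked in ports b and c, good one left in a, spare standing on the bench, valve fully on again.

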